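# Key and fit the feed sprocket on the gearbox spindle

## Robot

A 7-joint arm with a two-finger parallel gripper is mounted at the origin on the work surface. World frame = base frame: x ahead of the robot, y to its left, z up, the work surface at z = 0. Lengths are in m, angles in rad, forces in N, time in s.
With the tool pointing down it reaches from about 0.4 to 0.85 m from the base axis. Payload 10.4 kg.
Tool frame: the origin (TCP) lies at the very end of the fingers, on their centre line; the grasp point (between the pads) lies 19 mm behind it; y points along the fingers, z is the direction in which the jaws open and shut, and the axes are right-handed (so a half turn about y gives the same grasp; the last joint's range is limited). The gripper opens to 85 mm and grips with 20 to 120 N. Pads are 22 mm wide; open, the fingers measure 114 mm over their backs; the gripper's body (76 mm by 85 mm) begins 54 mm behind the grasp point. The pads swing forward as they close: fully open they stand 13 mm farther back than shut.
Start: joints at [-1.18, 0.332, -0.065, 1.46, 0.022, 1.35, -0.088], TCP at [0.251, 0.572, 0.199] pointing down, gripper open.
Joint ranges: [-2.6, 2.6], [-0.5, 2.12], [-1.47, 1.34], [0.16, 2.42], [-1.27, 4.41], [0.06, 2.06], [-2.6, 2.6]. Speed limits (rad/s): [2.22, 2.22, 2.79, 2.79, 3.14, 3.14, 3.14].

## Interface

Orientations are given as a unit quaternion [x, y, z, w].
In Python, from workcell import manip gives the robot as it stands.
- The arm moves only by the tool arm_command, never from a script. Its argument "commands" is a list that holds one entry, the list of rows, each a list of 6 numbers: the shift along the world's x, y, z in cm, then the turn, a rotation vector about the world's x, y, z in degrees. A call has 1 to 20 rows; each row is the pose to reach, as a shift and turn from the pose commanded when the call began; what a row does not reach only later rows make up. A row lasts 1/10 s, in which the tool goes at most 50 mm and 8.59 degrees, less where a joint would pass 70% of its speed; a pose out of reach is approached as far as the arm can. A call with a gripper value outside its range is refused whole. "claw" is the finger opening in cm, from 0 to 8.54, set as the call begins (left out, the last holds). The fingers move at their own pace and stop on an object; "newtons" is the grip in N (left out, the last holds). Time passes only in rows, so rows that repeat a pose let the fingers close. It gives the time, the measured TCP pose, the force and the opening at its end, in the units of the state.
- manip.get_obs(): the state, without advancing time (a new reading comes with each control period).
- manip.camera(name): name is "scene" or "top"; returns a dict with "pixels" (400x640x3 uint8, blue, green, red), "depth" (400x640 float32, m along the optical axis (not along the pixel's ray), 0 where there is no reading), "K" (3x3 intrinsics, pixels), "rvec" (rotation vector, rad) and "tvec" (3), from world to camera coordinates, as OpenCV has them. Camera axes: x right, y down, z forward; pixel columns grow to the right and rows downward; lengths in m; the calibration is good to about 2 mm. A picture is of the moment at which its call begins.
- manip.hand_in(): hands the job in, once; it reports no verdict.
Trained networks look in the newest picture that a camera, given by its name, has taken for a name from the list of things; names that differ only in an ending like _2 or _b are one class to them, and where a whole thing is asked for, a point or a joint stands for the part that bears it (a point fixed in the world has none). Each returns a list of dicts, best first, with "p" (0 to 1); they miss things now and then, are a little off and sometimes report something else, mostly with a low value. They report only what shows in the picture. A call takes as long as a camera call. They do not tell look-alikes from the thing itself.
- manip.masks_of(camera, thing): "mask" (400x640 bool, what is visible of it) and "bbox" ([left, top, right, bottom] in pixels, round what is visible of it).
The state is a dict: "clock": time; "joint_pos": joint angles; "joint_velocities": joint speeds; "tau": joint torques, N m; "position": TCP position; "ee_rot": TCP orientation; "ft_force": force on the tool from outside, world axes, zero at the start; "torque": the same for the moment, N m; "grip_width": opening from 0.0 (shut) to 1.0 (fully open).
Only numpy, scipy, OpenCV 4.12 (cv2) and the standard library are available. Lean on these libraries where they do the work, as an engineer would, in place of code of your own. Each camera call takes 0.05 s, during which the arm holds its last target.

## Task

Fit the feed sprocket to the gearbox: take the long key from the wooden rack and drop it right down into the slot of the upright spindle, then slide the sprocket on, boss upwards, with its keyway over the key, and press it fully home on the spindle's shoulder against the stiff black dust collar. Feel your way and press gently, with no more than about 30 N, let go of everything, and leave the short keys and everything else on the bench where they are.

Things in the scene. Friction and masses are not known exactly. Their poses are not given: they have to be found in the camera images.
- long_key_center (a point): Long key's centre, half-way up. Plain dark steel bar 10 (x) x 8 (y) x 66 mm (z, upright at start), 60 g, foot chamfered 0.6 mm over the last 3 mm. Stands in one of the rack's three holes, 22 mm deep in it with 0.6 mm play each side and 44 mm above the rack's top.
- short_key_a_center (a point): Centre of a shorter key, same section, 44 mm long, standing in the rack with 22 mm showing; not to be used.
- short_key_b_center (a point): Centre of a second short key just like it; not to be used.
- key_rack: Fixed dark wooden block 190 (x) x 50 (y) x 30 mm high, three upright holes on its long axis at x = -55, 0, 55 mm, 22 mm deep. Origin under its centre, on the bench.
- sprocket_center (a point): On the sprocket's axis, 21 mm above its underside; z up. Aluminium, 0.28 to 0.4 kg, lying boss up: toothed plate 104 mm wide, 10 mm thick, then a round boss 52 mm wide, 32 mm high (42 overall); grip the boss. Bore 30 mm with a keyway 9.5 mm wide along +x, out to 21.5 mm from the axis, right through; lower mouth chamfered 1.5 mm over 3 mm.
- shaft_top (a point): Centre of the top of the upright steel spindle, 124 mm above the bench, z up: 28 mm thick, 46 mm above a flat shoulder 54 mm wide. Key slot 9 mm wide, open at the top and outwards, floor 8.5 mm from the axis, faces +x within 0.65 rad; below the shoulder's face it goes on as a pocket 24 mm deep, 8.5 to 20 mm from the axis. This frame is the housing's; it does not turn with the spindle.
- key_home (a point): Where the long key's centre lies when right down in the slot with the slot facing +x: 14.25 mm from the axis along +x, 37 mm below the shaft top; its x side radial, either way round. Key's top is then 4 mm below the shaft top. The spindle stands up to 0.65 rad turned either way and turns stiffly (0.25 N m): feel or look for the true slot.
- hub_home (a point): Where sprocket_center lies when the sprocket is fully home, underside on the shoulder: on the axis, 25 mm below the shaft top. +x: the slot's nominal direction; the keyway must go where the slot and key really are, up to 0.65 rad either way.
- dust_collar (a joint): Black plastic ring, 56 mm inside, 72 outside, sliding stiffly (about 16 N) round the shoulder. In m: 0 at the start, 6 mm above the shoulder; grows as it is pushed down by the sprocket's underside, 0.006 with the sprocket home; stays where left. The sprocket's weight alone does not move it.
- gearbox: Fixed grey gearbox, 150 (x) x 120 (y) x 50 mm high on a foot plate 150 x 180 x 12 mm, the spindle in its middle. Origin under its centre, on the bench.
- shoe_a: Brake shoe with lining, an arc about 110 mm long and 28 mm high, lying on the bench; leave it. Origin near its middle on the bench.
- shoe_b: A second brake shoe; leave it. Origin likewise.
- lining: Loose curved brown brake lining, about 90 mm long and 30 mm high; leave it. Origin near its middle on the bench.
- grease_tin: Grey tin, 60 mm wide and 70 mm high; leave it. Origin under its centre.
- spanner: Steel spanner, 180 mm long, lying flat; leave it. Origin near its middle.
Not all that is in view belongs to the job. Of the things that look like the part that bears sprocket_center, the largest one is meant.

How it is judged:
By the outcome, as a careful person would: the job done as asked, in the order asked, and still so for the second after the job is handed in, with the robot touching nothing.
It also fails if it takes over 72 s, if anything falls off the work surface, if the arm or the gripper's body presses on something with over 40 N, if the wrist force passes 120 N, or if a joint passes its speed limit or range.

## Working session

There is one attempt and no reset: what is moved stays moved. The work goes in short steps, Python scripts to look and compute and a tool call to move; the robot and the scene stay as the last step left them, time stands still between calls to the robot, and variables do not carry over. Pictures are saved under pics/ and viewed, and the job is handed in when it is done.

Besides the shell and the picture viewer there is one more tool, called after ">>>" in YAML: its name, and indented under it one key for each argument. arm_command: Moves the arm, as the interface text tells. Its arguments: {"type":"object","properties":{"commands":{"type":"array"},"claw":{"type":"number"},"newtons":{"type":"number"}},"required":["commands"]}

```bash
mkdir -p pics; ls; cat > h.py <<'E'
import numpy as np, cv2
from workcell import manip
def shot(n,f=None):
    c=manip.camera(n)
    if f: cv2.imwrite('pics/'+f,c['pixels'])
    return c
def world(c,u,v,d):
    K=c['K'];R=cv2.Rodrigues(np.array(c['rvec'],float))[0];t=np.array(c['tvec'],float).ravel()
    u=np.asarray(u,float);v=np.asarray(v,float)
    p=np.stack([(u-K[0,2])/K[0,0]*d,(v-K[1,2])/K[1,1]*d,d],-1)
    return (p-t)@R
def cloud(c):
    v,u=np.mgrid[0:400,0:640]
    return world(c,u,v,c['depth'].astype(float))
def proj(c,P):
    return cv2.projectPoints(np.array(P,float).reshape(-1,3),np.array(c['rvec'],float),np.array(c['tvec'],float),np.array(c['K'],float),None)[0].reshape(-1,2)
E
python3 - <<'E'
from h import *
o=manip.get_obs(); print(o)
a=shot('scene','s0.png');b=shot('top','t0.png')
for n,c in(('scene',a),('top',b)):
    R=cv2.Rodrigues(np.array(c['rvec'],float))[0];print(n,c['K'].tolist(),(-R.T@np.array(c['tvec']).ravel()),R[2])
E
```

```text
pics
{'clock': 0.0, 'joint_pos': array([-1.17961992,  0.33288074, -0.06467278,  1.4609741 ,  0.02156746,
        1.34991437, -0.0885082 ]), 'joint_velocities': array([ 0.00089415,  0.0012144 ,  0.00135346, -0.0010345 ,  0.00080832,
       -0.00080208, -0.00027422]), 'tau': array([-4.67285045e-04, -6.25436568e+01,  4.93878394e-02, -3.91626728e+01,
        1.64439058e-02,  9.60202189e-03,  1.81749336e-06]), 'position': array([0.25112788, 0.57184364, 0.19839471]), 'ee_rot': array([ 0.69254227, -0.14534844,  0.14516624, -0.6915098 ]), 'ft_force': array([ 0.46029611,  0.17107309, -0.25259987]), 'torque': array([ 0.00417434, -0.02905634,  0.02296642]), 'grip_width': 1.000329476369013}
scene [[439.14704931247854, 0.0, 316.7660157783771], [0.0, 439.14704931247854, 202.7956355750214], [0.0, 0.0, 1.0]] [1.0131948  0.67053822 0.63497313] [-0.49477206 -0.68130251 -0.53946965]
top [[426.68359572948634, 0.0, 319.9162370170587], [0.0, 426.68359572948634, 200.92372194263842], [0.0, 0.0, 1.0]] [ 4.22393980e-01 -5.50452916e-04  9.66361736e-01] [ 0.09911761  0.01664188 -0.99493655]
```

View pics/s0.png

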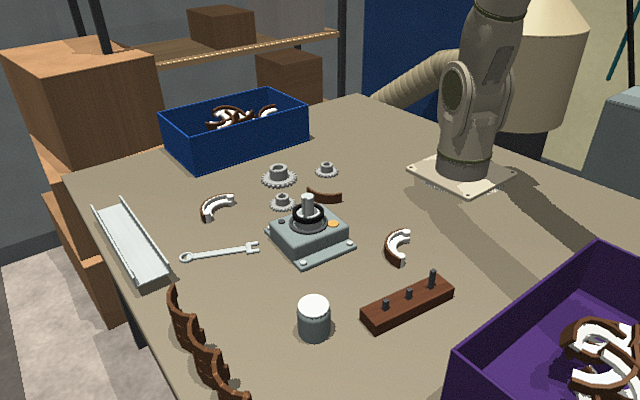

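View pics/t0.png

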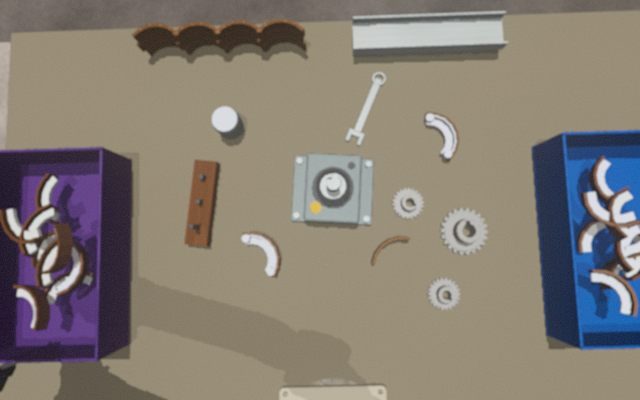

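```bash
python3 - <<'E'
from h import *
a=shot('scene');b=shot('top')
np.savez('c0.npz',**{'a_'+k:v for k,v in a.items()},**{'b_'+k:v for k,v in b.items()})
for n,c in(('scene',a),('top',b)):
  for t in ['long_key_center','sprocket_center','key_rack','gearbox','dust_collar','shoe_a','lining','grease_tin','spanner']:
    for d in manip.masks_of(n,t)[:4]:
        m=d['mask'];P=cloud(c)[m&(c['depth']>0)]
        print(n,t,round(d['p'],2),[int(x) for x in d['bbox']],m.sum(),np.median(P,0).round(3),P.min(0).round(3),P.max(0).round(3))
im=b['pixels']
cv2.imwrite('pics/t_rack.png',cv2.resize(im[150:255,180:300],None,fx=6,fy=5.5,interpolation=cv2.INTER_CUBIC)[:600,:800])
cv2.imwrite('pics/t_gb.png',cv2.resize(im[140:240,280:400],None,fx=6,fy=6,interpolation=cv2.INTER_CUBIC))
cv2.imwrite('pics/t_sp.png',cv2.resize(im[200:260,430:500],None,fx=10,fy=10,interpolation=cv2.INTER_CUBIC))
cv2.imwrite('pics/s_gb.png',cv2.resize(a['pixels'][180:280,250:370],None,fx=6,fy=6,interpolation=cv2.INTER_CUBIC))
E
```

```text
scene long_key_center 0.7 [261, 161, 298, 186] 679 [ 0.453 -0.286  0.011] [ 0.38  -0.403 -0.003] [ 0.496 -0.25   0.044]
scene long_key_center 0.65 [427, 269, 438, 291] 127 [0.47  0.29  0.053] [0.452 0.269 0.027] [0.473 0.293 0.075]
scene sprocket_center 0.86 [260, 163, 297, 187] 626 [ 0.452 -0.286  0.011] [ 0.386 -0.369 -0.001] [ 0.493 -0.25   0.044]
scene sprocket_center 0.61 [270, 192, 298, 210] 383 [ 0.516 -0.17   0.008] [ 0.468 -0.228 -0.002] [ 0.546 -0.145  0.032]
scene sprocket_center 0.57 [312, 157, 334, 179] 255 [ 0.315 -0.242  0.008] [ 0.274 -0.302 -0.002] [ 0.341 -0.214  0.032]
scene key_rack 0.92 [358, 274, 455, 336] 2712 [0.54  0.293 0.029] [ 0.397  0.222 -0.002] [0.619 0.317 0.053]
scene gearbox 0.7 [263, 192, 354, 274] 3986 [0.563 0.024 0.048] [ 0.423 -0.139 -0.002] [0.626 0.083 0.126]
scene dust_collar 0.62 [291, 208, 323, 224] 340 [0.554 0.003 0.082] [ 0.43  -0.131 -0.001] [0.58  0.025 0.087]
scene dust_collar 0.32 [296, 294, 331, 343] 1423 [0.708 0.232 0.06 ] [ 0.627  0.145 -0.002] [0.729 0.248 0.073]
scene shoe_a 0.93 [203, 193, 232, 219] 489 [ 0.664 -0.269  0.019] 
[... 1324 characters left out ...]
5 0.024] [ 0.355  0.109 -0.005] [0.456 0.197 0.032]
top gearbox 0.89 [293, 153, 374, 227] 5460 [ 0.538 -0.012  0.049] [ 0.461 -0.105 -0.004] [0.626 0.082 0.127]
top dust_collar 0.7 [313, 165, 354, 204] 435 [ 0.542 -0.015  0.083] [ 0.508 -0.051  0.046] [0.579 0.024 0.087]
top shoe_a 0.89 [241, 232, 283, 276] 739 [0.42  0.134 0.024] [ 0.357  0.109 -0.004] [0.453 0.197 0.032]
top shoe_a 0.66 [426, 114, 463, 159] 768 [ 0.665 -0.272  0.021] [ 0.603 -0.305 -0.005] [ 0.709 -0.226  0.032]
top lining 0.76 [369, 237, 409, 261] 156 [ 0.422 -0.125  0.028] [ 0.379 -0.175 -0.003] [ 0.434 -0.093  0.034]
top grease_tin 0.68 [212, 106, 245, 138] 720 [0.691 0.212 0.068] [0.668 0.188 0.007] [0.723 0.244 0.074]
```

View pics/t_rack.png

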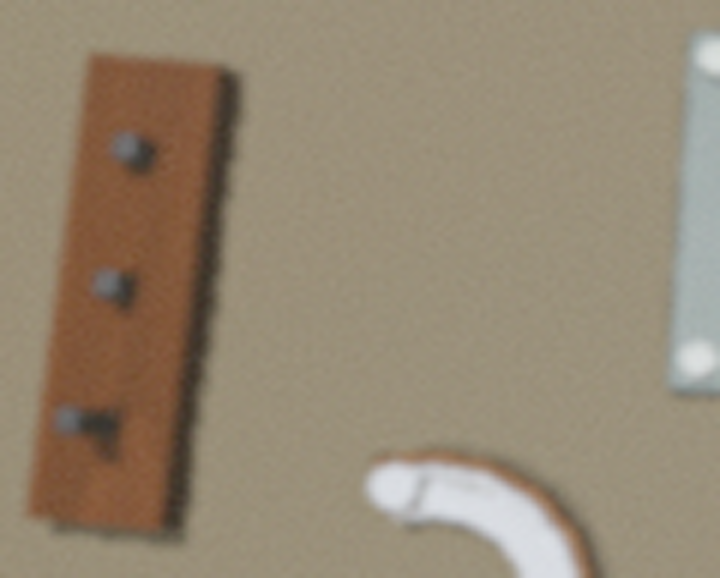

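View pics/t_gb.png

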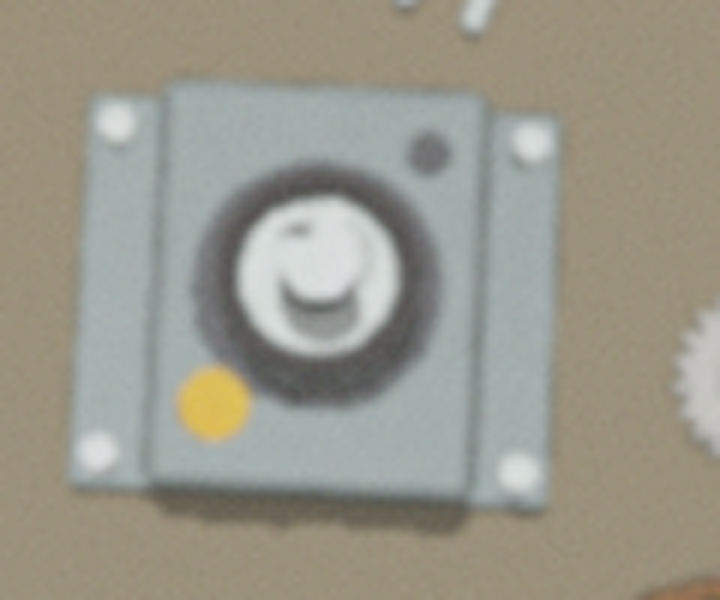

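View pics/t_sp.png

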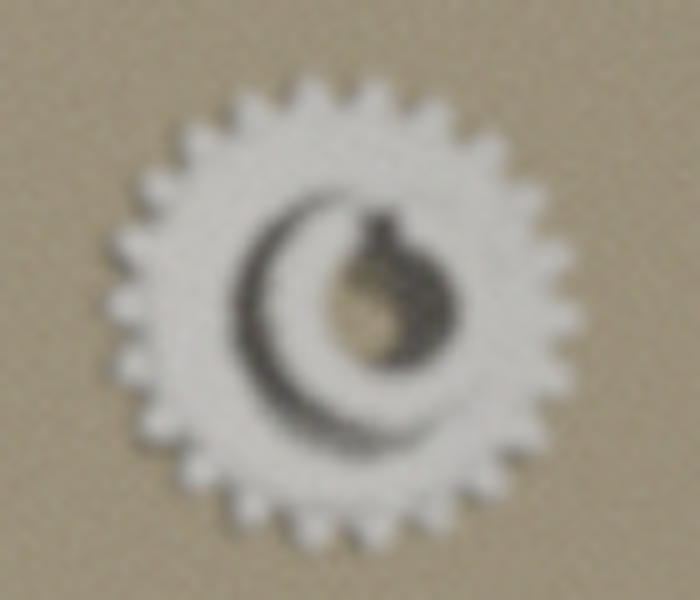

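View pics/s_gb.png

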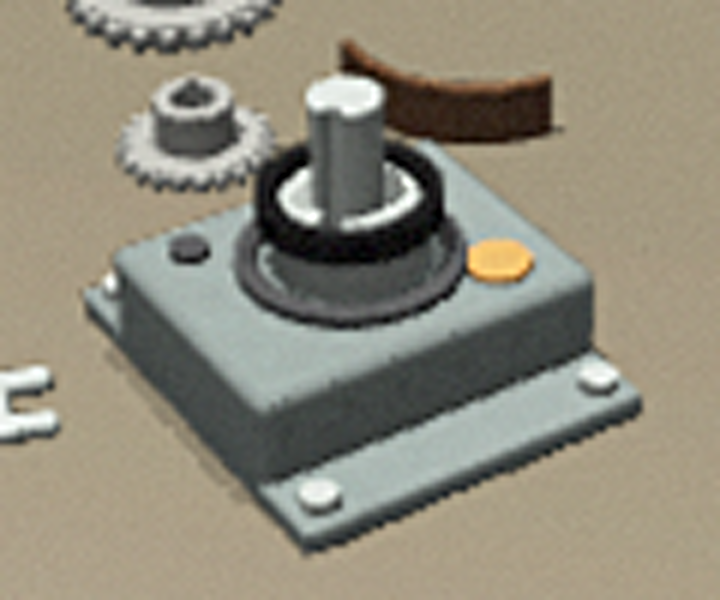

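```bash
python3 - <<'E'
from h import *
z=np.load('c0.npz')
a={k[2:]:z[k] for k in z if k[0]=='a'};b={k[2:]:z[k] for k in z if k[0]=='b'}
for n,c in(('scene',a),('top',b)):
    P=cloud(c).reshape(-1,3); P=P[np.isfinite(P).all(1)]
    def sel(cx,cy,r,z0,z1): 
        m=(np.hypot(P[:,0]-cx,P[:,1]-cy)<r)&(P[:,2]>z0)&(P[:,2]<z1);return P[m]
    for nm,s in dict(key=(.468,.285,.03,.06,.09),shaft=(.545,-.014,.03,.11,.14),collar=(.545,-.014,.05,.082,.095),boss=(.445,-.295,.045,.035,.05),plate=(.445,-.295,.07,.006,.014),rack=(.52,.28,.12,.025,.035),ska=(.52,.28,.02,.04,.06),skb=(.575,.28,.02,.04,.06)).items():
        Q=sel(*s); 
        if len(Q): print(n,nm,len(Q),Q.mean(0).round(4),((Q.min(0)+Q.max(0))/2).round(4),np.ptp(Q,axis=0).round(4))
        if nm=='rack' and len(Q)>10: print(cv2.minAreaRect(Q[:,:2].astype(np.float32)))
        if nm in('collar','boss','plate') and len(Q)>10: print(cv2.minEnclosingCircle(Q[:,:2].astype(np.float32)))
from workcell import manip
o=manip.get_obs()
from scipy.spatial.transform import Rotation as Ro
print(Ro.from_quat(o['ee_rot']).as_matrix().round(3))
E
```

```text
scene key 49 [0.469  0.2887 0.069 ] [0.4683 0.2877 0.0678] [0.0101 0.0098 0.0151]
scene shaft 126 [ 0.5458 -0.0096  0.1204] [ 0.5436 -0.012   0.118 ] [0.0292 0.029  0.0155]
scene collar 237 [ 0.5474 -0.0063  0.0849] [ 0.5438 -0.0123  0.0883] [0.072  0.0736 0.0126]
((0.543828010559082, -0.011984271928668022), 0.03757697343826294)
scene boss 137 [ 0.4448 -0.2995  0.0402] [ 0.444  -0.3021  0.0399] [0.0509 0.0601 0.0092]
((0.4441480040550232, -0.30197012424468994), 0.030234431847929955)
scene plate 303 [ 0.4503 -0.2892  0.0095] [ 0.4433 -0.3011  0.01  ] [0.1049 0.1015 0.008 ]
((0.44329363107681274, -0.30235302448272705), 0.05294960364699364)
scene rack 1917 [0.5292 0.2829 0.03  ] [0.5219 0.2494 0.03  ] [0.194  0.1357 0.0099]
((0.5169779062271118, 0.24140992760658264), (0.133544921875, 0.1921599805355072), 83.52008056640625)
scene ska 45 [0.5232 0.2827 0.0484] [0.5225 0.2821 0.0471] [0.0128 0.009  0.0131]
scene skb 49 [0.5779 0.2756 0.0479] [0.5772 0.2745 0.0467] [0.0109 0.0092 0.013 ]
top key 26 [0.4674 0.2868 0.071 ] [0.4668 0.2875 0.0688] [0.0088 0.0086 0.0159]
top shaft 157 [ 0.5425 -
[... 252 characters left out ...]
  0.0408] [ 0.4421 -0.3017  0.0406] [0.0517 0.0525 0.0092]
((0.44160786271095276, -0.30194613337516785), 0.026810549199581146)
top plate 968 [ 0.4416 -0.2982  0.0091] [ 0.4421 -0.3022  0.01  ] [0.1005 0.1006 0.008 ]
((0.4418032467365265, -0.3018127381801605), 0.05272379890084267)
top rack 1851 [0.5212 0.2806 0.0297] [0.5228 0.25   0.03  ] [0.1933 0.1353 0.0098]
((0.5175189971923828, 0.2416977435350418), (0.13330607116222382, 0.1898980438709259), 83.2182846069336)
top ska 24 [0.5218 0.2808 0.0502] [0.5217 0.2818 0.0476] [0.0093 0.0085 0.013 ]
top skb 25 [0.5764 0.2738 0.0494] [0.5763 0.2748 0.0474] [0.0094 0.0097 0.0139]
[[ 0.916 -0.     0.402]
 [-0.402  0.     0.916]
 [-0.    -1.     0.   ]]
```

```bash
python3 - <<'E'
from h import *
z=np.load('c0.npz')
b={k[2:]:z[k] for k in z if k[0]=='b'};a={k[2:]:z[k] for k in z if k[0]=='a'}
# rectified metric views at heights, 0.25mm/px from top
def rect(c,cx,cy,half,h,f,s=0.25e-3):
    n=int(2*half/s); i,j=np.mgrid[0:n,0:n]
    X=cx+half-i*s; Y=cy+half-j*s
    uv=proj(c,np.stack([X.ravel(),Y.ravel(),np.full(n*n,h)],1)).reshape(n,n,2).astype(np.float32)
    im=cv2.remap(c['pixels'],uv[...,0],uv[...,1],cv2.INTER_CUBIC)
    im=cv2.resize(im,(560,560))
    k=560/(2*half)
    for q in np.arange(np.ceil((cx-half)*100)/100,cx+half,0.01):
        y=int((cx+half-q)*k);cv2.line(im,(0,y),(8,y),(0,0,255),1);cv2.putText(im,f'{q:.2f}',(10,y+4),0,.35,(0,0,255))
    for q in np.arange(np.ceil((cy-half)*100)/100,cy+half,0.01):
        x=int((cy+half-q)*k);cv2.line(im,(x,0),(x,8),(0,0,255),1);cv2.putText(im,f'{q:.2f}',(x-10,20),0,.3,(0,0,255))
    cv2.imwrite('pics/'+f,im)
rect(b,.545,-.014,.04,.078,'r_sh.png')
rect(b,.545,-.014,.04,.124,'r_top.png')
rect(a,.545,-.014,.04,.124,'rs_top.png')
rect(b,.445,-.295,.04,.042,'r_boss.png')
rect(b,.468,.285,.03,.074,'r_key.png')
im=np.hstack([cv2.imread('pics/'+f)[:,:] for f in('r_sh.png','r_top.png')]);cv2.imwrite('pics/m1.png',cv2.resize(im,(800,400)))
im=np.hstack([cv2.imread('pics/'+f)[:,:] for f in('r_boss.png','r_key.png')]);cv2.imwrite('pics/m2.png',cv2.resize(im,(800,400)))
E
```

```text
(no output)
```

View pics/m1.png

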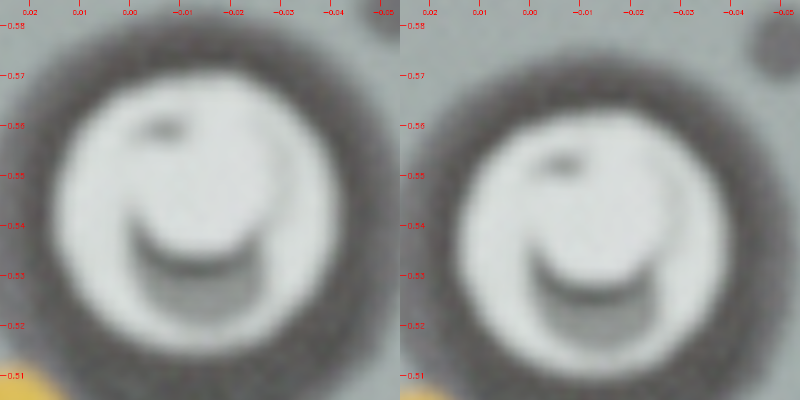

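View pics/m2.png

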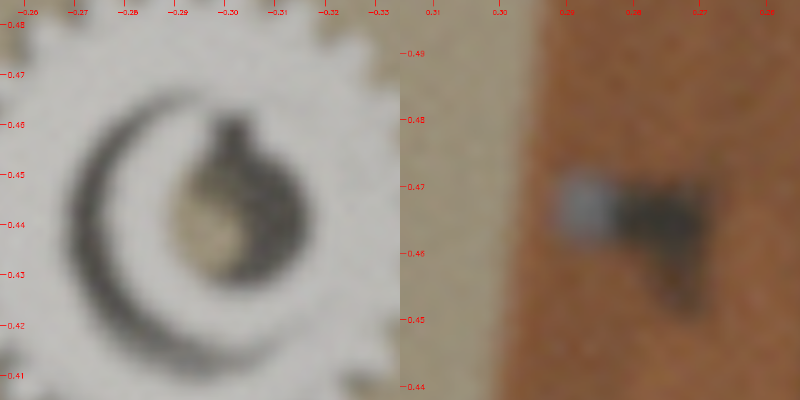

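View pics/rs_top.png

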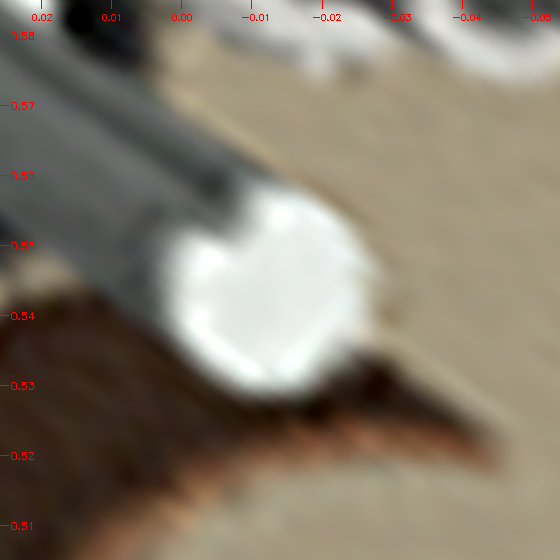

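```bash
python3 - <<'E'
from h import *
z=np.load('c0.npz')
b={k[2:]:z[k] for k in z if k[0]=='b'};a={k[2:]:z[k] for k in z if k[0]=='a'}
def ring(c,ctr,r,h,angs):
    P=[[ctr[0]+r*np.cos(t),ctr[1]+r*np.sin(t),h] for t in np.radians(angs)]
    uv=proj(c,P).astype(np.float32)
    return cv2.remap(c['pixels'],uv[:,0].copy(),uv[:,1].copy(),cv2.INTER_CUBIC).mean(-1).ravel()
A=np.arange(-20,80,4)
print(A)
for r in(.009,.0105,.012): print('scene',r,ring(a,(.5438,-.0122),r,.124,A).round().astype(int))
for r in(.017,.0185,.0195): print('top',r,ring(b,(.543,-.013),r,.078,A).round().astype(int))
# shaft top bright blob centre in scene; circle via hough-less: threshold
for c,n in((a,'scene'),(b,'top')):
    g=c['pixels'].mean(-1)
    print(n,proj(c,[[.5438,-.0122,.124]]))
# sprocket keyway darkness
for r in(.017,.019,.020): print('kw',r,ring(b,(.4421,-.3018),r,.042,np.arange(-20,60,4)).round().astype(int))
# bore centre by darkness extents
E
```

```text
[-20 -16 -12  -8  -4   0   4   8  12  16  20  24  28  32  36  40  44  48
  52  56  60  64  68  72  76]
scene 0.009 [241 245 248 248 245 237 224 211 200 190 182 178 172 171 170 179 198 219
 240 255 255 255 254 252 249]
scene 0.0105 [249 254 255 255 251 240 223 206 189 170 156 144 139 137 134 138 158 185
 217 243 253 252 250 250 248]
scene 0.012 [244 246 249 248 242 230 218 198 177 154 131 114 106 106 108 108 121 152
 184 212 225 225 225 225 222]
top 0.017 [219 220 218 217 212 207 197 186 172 163 158 161 171 184 194 201 207 213
 215 216 216 216 217 217 217]
top 0.0185 [219 219 219 218 214 208 201 193 185 176 169 167 172 181 189 197 203 210
 213 215 216 217 218 218 218]
top 0.0195 [219 219 219 218 215 210 204 200 195 189 184 181 183 187 194 198 205 211
 214 215 217 218 219 219 218]
scene [[306.9450091  195.54333684]]
top [[332.28655017 181.80816044]]
kw 0.017 [170 153 133 109  92  83  89 100 116 139 160 174 179 184 186 187 187 187
 188 188]
kw 0.019 [180 169 151 132 119 115 117 124 137 152 171 180 187 188 189 190 188 188
 188 188]
kw 0.02 [182 174 160 146 139 136 138 140 149 159 173 182 186 188 189 188 188 186
 187 188]
```

```bash
cat > fit.py <<'E'
from h import *
from scipy.optimize import minimize
z=np.load('c0.npz')
b={k[2:]:z[k] for k in z if k[0]=='b'};a={k[2:]:z[k] for k in z if k[0]=='a'}
def setup(c,h0,h1,w,S=4):
    uv=proj(c,[[.5438,-.0122,h0],[.5438,-.0122,h1]])
    return uv
def classes(c,us,vs,cx,cy,th,S=3):
    # returns (npix,nclass) fractional
    off=(np.arange(S)+.5)/S-.5
    U,V=np.meshgrid(us,vs); U=U.ravel();V=V.ravel()
    out=np.zeros((len(U),9))
    zs=np.arange(.126,.054,-.0004)
    for du in off:
      for dv in off:
        o=world(c,U+du,V+dv,np.zeros(len(U))); d=world(c,U+du,V+dv,np.ones(len(U)))-o
        t=(zs[None,:]-o[:,2:3])/d[:,2:3]
        X=o[:,0:1]+t*d[:,0:1]-cx;Y=o[:,1:2]+t*d[:,1:2]-cy;Z=zs[None,:]
        x=X*np.cos(th)+Y*np.sin(th);y=-X*np.sin(th)+Y*np.cos(th);r=np.hypot(X,Y)
        slot=(x>.0085)&(np.abs(y)<.0045)
        sol=((Z<.124)&(r<.014)&~slot)|((Z<.078)&(r<.027)&~(slot&(x<.020)))
        sol|=(Z<.0835)&(r>.028)&(r<.036)
        sol[:,-1]=True
        k=sol.argmax(1);i=np.arange(len(k))
        xh,yh,zh,rh=x[i,k],y[i,k],zs[k],r[i,k];Xh,Yh=X[i,k],Y[i,k]
        cl=np.full(len(k),0)
        top=zh>.1232; sh=(zh<=.0782)&(zh>.0772)&(rh<.0275)
        col=(rh>.0275)
        inslot=(np.abs(yh)<.0051)&(xh>.0078)&~top&~sh&~col
        side=(~top)&(~sh)&(~col)&(~inslot)
        cl[top]=1;cl[sh]=2;cl[col]=3
        cl[inslot&(yh>.0038)&(zh>.078)]=4;cl[inslot&(yh<-.0038)&(zh>.078)]=5
        cl[inslot&(np.abs(yh)<=.0038)&(zh>.078)]=6
        cl[inslot&(zh<=.078)]=0
        for q in range(7): out[i[cl==q],q]+=1
        s=side; out[i[s],7]+=1; 
        an=np.arctan2(Yh,Xh); out[i[s],8]+=np.cos(an[s]); 
    return out/S/S
from scipy.ndimage import gaussian_filter
def run(c,us,vs,blur,reg):
    I=c['pixels'].mean(-1)[np.ix_(vs,us)]
    def cost(p):
        A=classes(c,us,vs,p[0],p[1],p[2])
        A=np.stack([gaussian_filter(A[:,j].reshape(I.shape),blur).ravel() for j in range(A.shape[1])],1)
        w=reg(A.reshape(I.shape+(-1,))).ravel()
        y=I.ravel()
        sol=np.linalg.solve(A[w].T@A[w]+.02*np.eye(A.shape[1]),A[w].T@y[w]+.02*150)
        e=y[w]-A[w]@sol
        return np.mean(e**2)
    return cost
if __name__=='__main__':
    for n,c in(('scene',a),('top',b)):
        uvt=proj(c,[[.5438,-.0122,.124],[.5438,-.0122,.078]])
        if n=='scene': us=np.arange(298,318);vs=np.arange(188,217)
        else: us=np.arange(323,343);vs=np.arange(173,186)
        for bl in (.5,.8,1.1):
            f=run(c,us,vs,bl,lambda A:np.ones(A.shape[:2],bool))
            best=None
            for th in np.radians(np.arange(10,45,5)):
                v=f((.5435,-.0124,th))
                if best is None or v<best[0]: best=(v,th)
            r=minimize(lambda q:f((q[0]/1e3,q[1]/1e3,q[2]/10)),[543.5,-12.4,best[1]*10],method='Nelder-Mead',options=dict(initial_simplex=[[543.5,-12.4,best[1]*10],[545,-12.4,best[1]*10],[543.5,-11,best[1]*10],[543.5,-12.4,best[1]*10+1]],maxiter=60,xatol=.05,fatol=.05))
            print(n,bl,r.fun,r.x[:2],np.degrees(r.x[2]/10))
E
time timeout 570 python3 fit.py
```

```text
scene 0.5 1329.1081122946728 [543.2971691  -12.63097504] 30.723376091423447
scene 0.8 1429.5496942201185 [543.79078066 -12.2011604 ] 32.68465164299967
scene 1.1 1541.771381527349 [544.25476082 -12.69152933] 32.5679234050756
top 0.5 62.582324929326276 [543.03133964 -13.49719923] 31.14321448294825
top 0.8 42.99188817378053 [542.83248083 -13.27204313] 29.59210628185302
top 1.1 65.91463194847663 [542.81212819 -13.15012866] 32.20163550932979
real	0m7.092s
user	0m6.135s
sys	0m0.553s
```

>>> arm_command:
  commands:
    - [[5, -7, 0, 0, 0, 4], [10, -14, 0, 0, 0, 8], [16, -21, 0, 0, 0, 13], [21.8, -28.4, 0, 0, 0, 17], [21.8, -28.4, 0, 0, 0, 17], [21.8, -28.4, 0, 0, 0, 17], [21.8, -28.4, -4, 0, 0, 17], [21.8, -28.4, -8, 0, 0, 17], [21.8, -28.4, -10, 0, 0, 17], [21.8, -28.4, -10, 0, 0, 17], [21.8, -28.4, -10, 0, 0, 17]]
  claw: 4
  newtons: 30

```text
clock: 2.2
position: [0.4693, 0.2889, 0.1001]
ee_rot: [-0.706, 0.041, -0.041, 0.706]
ft_force: [-0.5, -0.0, 0.8]
grip_width: 0.467
```

```bash
python3 - <<'E'
from h import *
o=manip.get_obs(); print(o['clock'],o['position'],o['ee_rot'],o['ft_force'],o['grip_width'],o['joint_pos'].round(2))
from scipy.spatial.transform import Rotation as R
M=R.from_quat(o['ee_rot']).as_matrix();print(M.round(3),np.degrees(np.arctan2(M[1,2],M[0,2])))
a=shot('scene');b=shot('top')
cv2.imwrite('pics/m3.png',np.hstack([cv2.resize(a['pixels'][230:340,360:470],(400,400)),cv2.resize(b['pixels'][170:270,150:250],(400,400))]))
E
```

```text
2.2 [0.46929393 0.28892644 0.10006838] [-0.7057656   0.04112588 -0.04119466  0.70604998] [-0.54687305 -0.01216208  0.84802006] 0.4672413793899685 [-0.73  0.25  0.11  1.79 -0.03  1.11  0.84]
[[ 0.993  0.     0.116]
 [-0.116  0.     0.993]
 [ 0.    -1.     0.   ]] 83.32592102257986
```

View pics/m3.png

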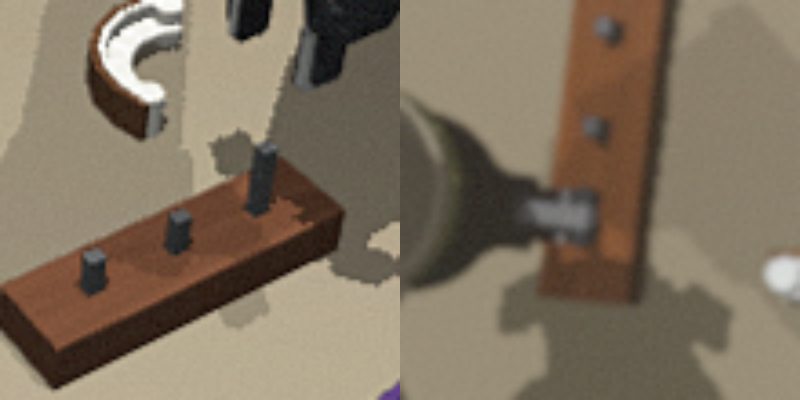

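>>> arm_command:
  commands:
    - [[0, 0, -2, 0, 0, 0], [0, 0, -4, 0, 0, 0], [0, 0, -4, 0, 0, 0], [0, 0, -4, 0, 0, 0]]

```text
clock: 2.7
position: [0.4697, 0.289, 0.0607]
ee_rot: [-0.706, 0.041, -0.042, 0.706]
ft_force: [0.2, -0.1, 1.3]
grip_width: 0.469
```

>>> arm_command:
  commands:
    - [[0, 0, 0, 0, 0, 0], [0, 0, 0, 0, 0, 0], [0, 0, 0, 0, 0, 0], [0, 0, 0, 0, 0, 0], [0, 0, 0, 0, 0, 0], [0, 0, 0, 0, 0, 0], [0, 0, 0, 0, 0, 0]]
  claw: 0
  newtons: 40

```text
clock: 3.4
position: [0.4693, 0.2882, 0.0592]
ee_rot: [-0.706, 0.041, -0.041, 0.706]
ft_force: [-0.6, 0.5, 0.2]
grip_width: 0.0
```

```bash
python3 - <<'E'
from h import *
o=manip.get_obs(); print(o['clock'],o['position'],o['ft_force'],o['torque'],o['grip_width'])
a=shot('scene')
cv2.imwrite('pics/m4.png',cv2.resize(a['pixels'][210:340,350:480],(600,600)))
E
```

```text
3.4 [0.46926959 0.28824215 0.05920414] [-0.59906954  0.45227939  0.23879074] [-0.02625033  0.01395762  0.06230838] 0.0003421077261557954
```

View pics/m4.png

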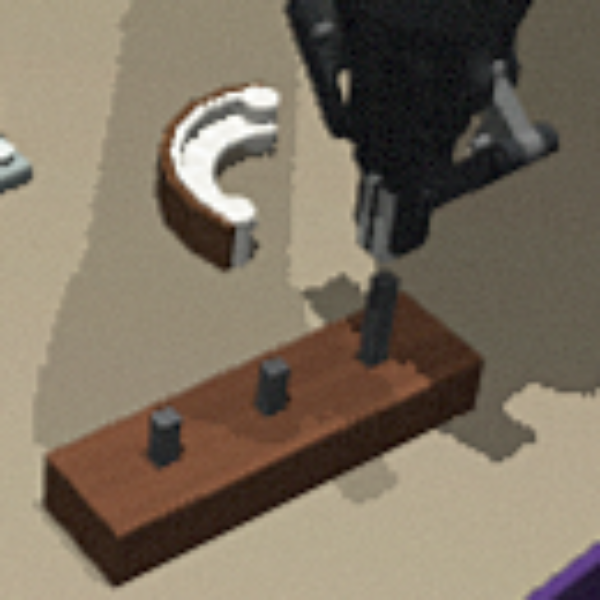

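```bash
python3 - <<'E'
from h import *
o=manip.get_obs()
a=shot('scene');b=shot('top')
for c,(r0,r1,c0,c1) in((a,(210,340,350,480)),(b,(150,280,130,260))):
    im=cv2.resize(c['pixels'][r0:r1,c0:c1],(600,600)); k=600/130
    for P,col in((o['position'],(0,255,0)),([.4675,.2875,.074],(0,0,255)),([.4675,.2875,.03],(255,0,0))):
        u,v=proj(c,[P])[0]; cv2.circle(im,(int((u-c0+.5)*k),int((v-r0+.5)*k)),4,col,1)
    cv2.imwrite('pics/m5%s.png'%('s' if c is a else 't'),im)
P=cloud(a)
for (u0,v0) in((0,0),):pass
for r in range(255,300,3): 
    for cc in (430,432,434): print(r,cc,P[r,cc].round(3),end=' ')
    print()
cv2.imwrite('pics/m5.png',np.hstack([cv2.resize(cv2.imread('pics/m5s.png'),(400,400)),cv2.resize(cv2.imread('pics/m5t.png'),(400,400))]))
E
```

```text
255 430 [0.48  0.286 0.116] 255 432 [0.48  0.29  0.118] 255 434 [0.477 0.293 0.118] 
258 430 [0.481 0.288 0.11 ] 258 432 [0.482 0.293 0.113] 258 434 [0.478 0.294 0.112] 
261 430 [0.48  0.288 0.102] 261 432 [0.482 0.294 0.107] 261 434 [0.476 0.294 0.104] 
264 430 [0.481 0.29  0.097] 264 432 [0.481 0.294 0.1  ] 264 434 [0.476 0.295 0.098] 
267 430 [ 0.393  0.228 -0.   ] 267 432 [0.39  0.231 0.001] 267 434 [ 0.386  0.233 -0.001] 
270 430 [0.472 0.285 0.074] 270 432 [0.47  0.288 0.075] 270 434 [0.464 0.289 0.072] 
273 430 [0.473 0.287 0.069] 273 432 [0.472 0.291 0.071] 273 434 [0.467 0.292 0.068] 
276 430 [0.471 0.287 0.059] 276 432 [0.471 0.291 0.063] 276 434 [0.465 0.292 0.06 ] 
279 430 [0.473 0.289 0.055] 279 432 [0.468 0.29  0.053] 279 434 [0.464 0.292 0.052] 
282 430 [0.472 0.29  0.047] 282 432 [0.469 0.292 0.047] 282 434 [0.451 0.284 0.031] 
285 430 [0.473 0.291 0.041] 285 432 [0.467 0.292 0.038] 285 434 [0.456 0.289 0.029] 
288 430 [0.472 0.292 0.033] 288 432 [0.465 0.292 0.029] 288 434 [0.464 0.295 0.03 ] 
291 430 [0.476 0.296 0.03 ] 291 432 [0.473 0.298 0.03 ] 291 434 [0.471 0.301 0.031] 
294 430 [0.484 0.302 0.032] 294 432 [0.482 0.305 0.033] 294 434 [0.475 0.305 0.029] 
297 430 [0.488 0.306 0.029] 297 432 [0.485 0.309 0.03 ] 297 434 [0.481 0.31  0.029]
```

View pics/m5.png

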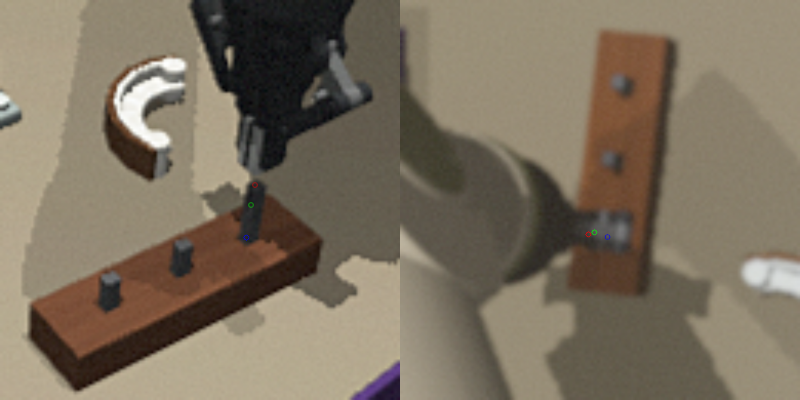

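```bash
python3 - <<'E'
from h import *
o=manip.get_obs();p=o['position'];print(o['clock'],p,o['grip_width'])
a=shot('scene');b=shot('top')
for n,c in(('s',a),('t',b)):
    P=cloud(c).reshape(-1,3)
    m=(abs(P[:,0]-p[0])<.06)&(abs(P[:,1]-p[1])<.09)&(P[:,2]>.08)
    Q=P[m]
    for z0 in np.arange(.08,.26,.01):
        q=Q[(Q[:,2]>z0)&(Q[:,2]<z0+.01)]
        if len(q): print(n,z0.round(2),len(q),q.min(0).round(3),q.max(0).round(3))
im=a['pixels'][200:300,390:490];cv2.imwrite('pics/m6.png',cv2.resize(im,(600,600),interpolation=cv2.INTER_CUBIC))
E
```

```text
3.55 [0.46930087 0.2882595  0.05923302] -0.0028788382979856864
s 0.09 23 [0.465 0.28  0.092] [0.483 0.301 0.1  ]
s 0.1 70 [0.464 0.277 0.1  ] [0.482 0.303 0.11 ]
s 0.11 73 [0.466 0.272 0.11 ] [0.482 0.303 0.12 ]
s 0.12 56 [0.469 0.274 0.121] [0.483 0.302 0.13 ]
s 0.13 66 [0.474 0.256 0.131] [0.486 0.316 0.14 ]
s 0.14 179 [0.459 0.25  0.14 ] [0.486 0.326 0.15 ]
s 0.15 145 [0.454 0.242 0.15 ] [0.489 0.334 0.16 ]
s 0.16 195 [0.459 0.233 0.16 ] [0.489 0.344 0.17 ]
s 0.17 235 [0.465 0.225 0.17 ] [0.49 0.35 0.18]
s 0.18 312 [0.456 0.227 0.18 ] [0.492 0.351 0.19 ]
s 0.19 265 [0.468 0.244 0.19 ] [0.492 0.339 0.2  ]
s 0.2 127 [0.465 0.274 0.2  ] [0.489 0.331 0.21 ]
s 0.21 62 [0.465 0.307 0.21 ] [0.498 0.327 0.22 ]
s 0.22 201 [0.455 0.266 0.22 ] [0.508 0.327 0.23 ]
s 0.23 235 [0.452 0.259 0.23 ] [0.509 0.326 0.24 ]
s 0.24 242 [0.452 0.262 0.24 ] [0.508 0.326 0.25 ]
s 0.25 259 [0.45  0.261 0.25 ] [0.509 0.327 0.26 ]
t 0.14 6 [0.453 0.261 0.144] [0.478 0.266 0.15 ]
t 0.15 20 [0.452 0.256 0.152] [0.484 0.275 0.16 ]
t 0.16 15 [0.451 0.252 0.16 ] [0.483 0.274 0.168]
t 0.17 32 [0.453 0.227 0.176] [0.476 0.249 0.18 ]
t 0.18 103 [0.451 0.227 0.18 ] [0.476 0.245 0.19 ]
t 0.19 40 [0.455 0.24  0.19 ] [0.475 0.253 0.2  ]
t 0.2 43 [0.455 0.247 0.2  ] [0.477 0.256 0.21 ]
t 0.21 23 [0.456 0.251 0.21 ] [0.477 0.254 0.22 ]
t 0.22 66 [0.433 0.251 0.221] [0.504 0.286 0.23 ]
t 0.23 80 [0.433 0.251 0.23 ] [0.505 0.285 0.24 ]
t 0.24 78 [0.434 0.251 0.24 ] [0.502 0.278 0.25 ]
t 0.25 75 [0.436 0.251 0.25 ] [0.499 0.273 0.26 ]
```

View pics/m6.png

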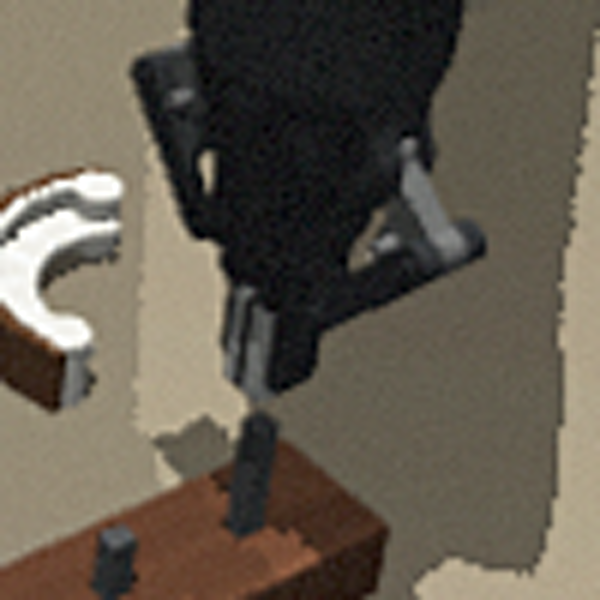

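>>> arm_command:
  commands:
    - [[0, 0, 0, 0, 0, 0], [0, 0, 0, 0, 0, 0], [0, 0, 0, 0, 0, 0], [0, 0, 0, 0, 0, 0], [0, 0, -1, 0, 0, 0], [0, 0, -2, 0, 0, 0], [0, 0, -2.5, 0, 0, 0], [0, 0, -2.5, 0, 0, 0]]
  claw: 3

```text
clock: 4.45
position: [0.4685, 0.2878, 0.0329]
ee_rot: [0.706, -0.042, 0.041, -0.705]
ft_force: [0.0, -1.1, 0.4]
grip_width: 0.352
```

```bash
python3 - <<'E'
from h import *
o=manip.get_obs();p=o['position'];print(o['clock'],p,o['grip_width'],o['ft_force'])
a=shot('scene')
im=a['pixels'][200:300,390:490];cv2.imwrite('pics/m7.png',cv2.resize(im,(600,600),interpolation=cv2.INTER_CUBIC))
E
```

```text
4.45 [0.46854189 0.28775036 0.0328664 ] 0.35229301888509124 [ 0.00732862 -1.07400926  0.38276948]
```

View pics/m7.png

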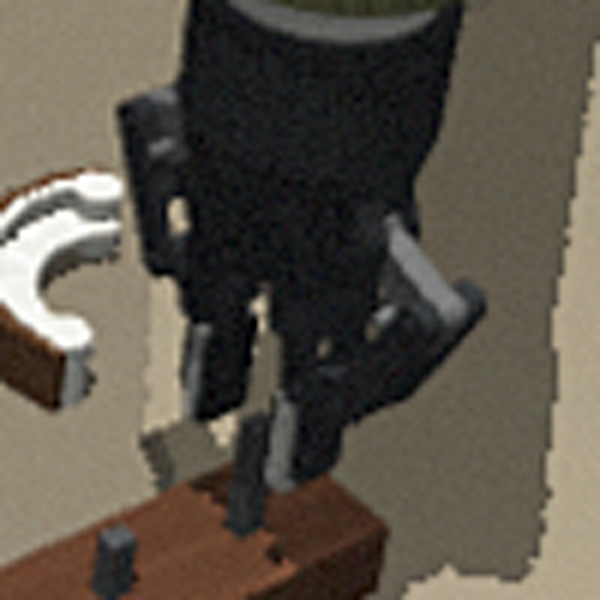

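>>> arm_command:
  commands:
    - [[0, 0, 0, 0, 0, 0], [0, 0, 0, 0, 0, 0], [0, 0, 0, 0, 0, 0], [0, 0, 0, 0, 0, 0], [0, 0, 0, 0, 0, 0]]
  claw: 0
  newtons: 50

```text
clock: 5.0
position: [0.4696, 0.2885, 0.0346]
ee_rot: [-0.706, 0.041, -0.042, 0.706]
ft_force: [-1.4, -0.5, 4.4]
grip_width: 0.058
```

```bash
python3 - <<'E'
from h import *
o=manip.get_obs();p=o['position'];print(o['clock'],p,o['grip_width'],o['ft_force'],o['torque'])
a=shot('scene')
im=a['pixels'][200:300,390:490];cv2.imwrite('pics/m8.png',cv2.resize(im,(600,600),interpolation=cv2.INTER_CUBIC))
E
```

```text
5.0 [0.46956295 0.28847354 0.03462602] 0.05789934281662821 [-1.35544605 -0.49232568  4.35879113] [-0.02219872 -0.0182365   0.04638287]
```

View pics/m8.png

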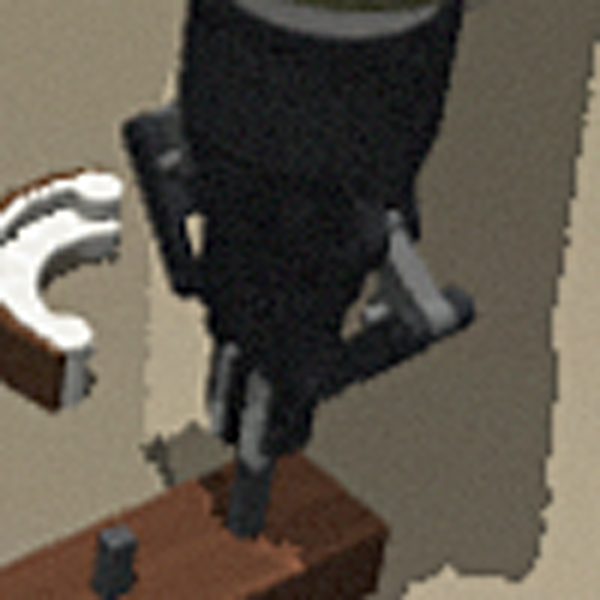

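>>> arm_command:
  commands:
    - [[0, 0, 0, 0, 0, 0], [0, 0, 0, 0, 0, 0], [0, 0, 0.6, 0, 0, 0], [0, 0, 0.6, 0, 0, 0]]
  claw: 2

```text
clock: 5.45
position: [0.4697, 0.2885, 0.041]
ee_rot: [-0.706, 0.041, -0.042, 0.706]
ft_force: [0.3, -0.6, 0.3]
grip_width: 0.231
```

>>> arm_command:
  commands:
    - [[0, 0, 0, 0, 0, 0], [0, 0, 0, 0, 0, 0], [0, 0, 0, 0, 0, 0], [0, 0, 0, 0, 0, 0], [0, 0, 1, 0, 0, 0], [0, 0, 2, 0, 0, 0], [0, 0, 2, 0, 0, 0]]
  claw: 0
  newtons: 90

```text
clock: 6.15
position: [0.4701, 0.2888, 0.062]
ee_rot: [-0.705, 0.041, -0.042, 0.706]
ft_force: [-0.4, 0.3, -0.6]
grip_width: 0.018
```

```bash
python3 - <<'E'
from h import *
o=manip.get_obs();p=o['position'];print(o['clock'],p,o['grip_width'],o['ft_force'],o['torque'])
a=shot('scene')
im=a['pixels'][200:300,390:490];cv2.imwrite('pics/m9.png',cv2.resize(im,(600,600),interpolation=cv2.INTER_CUBIC))
E
```

```text
6.15 [0.47012843 0.28881243 0.06200772] 0.018402154694859146 [-0.3661714   0.27373548 -0.57999461] [-0.02473971 -0.01154557  0.01500063]
```

View pics/m9.png

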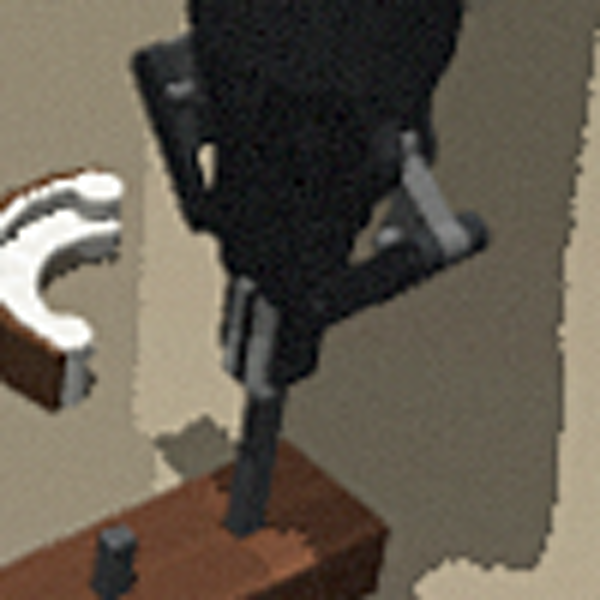

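>>> arm_command:
  commands:
    - [[0, 0, -1, 0, 0, 0], [0, 0, -2.1, 0, 0, 0], [0, 0, -2.1, 0, 0, 0]]

```text
clock: 6.5
position: [0.4691, 0.288, 0.0376]
ee_rot: [0.706, -0.042, 0.041, -0.706]
ft_force: [2.0, 0.1, -1.2]
grip_width: 0.014
```

>>> arm_command:
  commands:
    - [[0, 0, 0, 0, 0, 0], [0, 0, 0, 0, 0, 0], [0, 0, 0, 0, 0, 0], [0.95, -0.15, 0, 0, 0, 0], [0.95, -0.15, -1, 0, 0, 0], [0.95, -0.15, -2.0, 0, 0, 0], [0.95, -0.15, -2.8, 0, 0, 0], [0.95, -0.15, -2.8, 0, 0, 0]]
  claw: 3
  newtons: 60

```text
clock: 7.3
position: [0.4776, 0.2861, 0.0094]
ee_rot: [0.707, -0.042, 0.04, -0.705]
ft_force: [0.3, 0.2, 0.4]
grip_width: 0.342
```

```bash
python3 - <<'E'
from h import *
o=manip.get_obs();p=o['position'];print(o['clock'],p,o['grip_width'],o['ft_force'],o['torque'])
a=shot('scene')
im=a['pixels'][200:300,390:490];cv2.imwrite('pics/m10.png',cv2.resize(im,(600,600),interpolation=cv2.INTER_CUBIC))
E
```

```text
7.3 [0.47760427 0.28613839 0.00938904] 0.3416511282504901 [0.33560925 0.24991766 0.43981102] [ 0.01462431 -0.02424825  0.05082357]
```

View pics/m10.png

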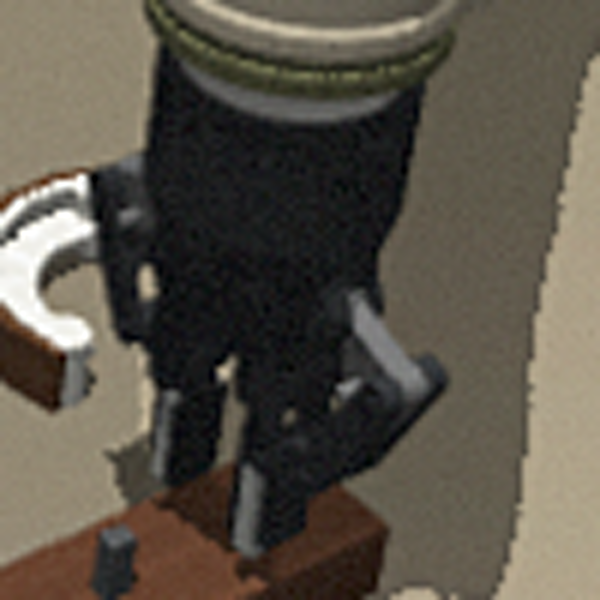

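>>> arm_command:
  commands:
    - [[0, 0, 0.3, 0, 0, 0], [0, 0, 0.3, 0, 0, 0], [0, 0, 0.3, 0, 0, 0], [0, 0, 0.3, 0, 0, 0], [0, 0, 0.3, 0, 0, 0], [0, 0, 0.3, 0, 0, 0]]
  claw: 0

```text
clock: 7.95
position: [0.4794, 0.2871, 0.0151]
ee_rot: [-0.706, 0.041, -0.042, 0.706]
ft_force: [-0.7, -0.9, 6.8]
grip_width: 0.066
```

```bash
python3 - <<'E'
from h import *
o=manip.get_obs();p=o['position'];print(o['clock'],p,o['grip_width'],o['ft_force'],o['torque'])
E
```

```text
7.95 [0.47937196 0.28705386 0.01509752] 0.06614278963908782 [-0.68354919 -0.86562896  6.78754429] [-2.32394397e-01  2.08561535e-01 -1.42488900e-04]
```

>>> arm_command:
  commands:
    - [[0, 0, 2, 0, 0, 0], [0, 0, 5, 0, 0, 0], [0, 0, 9, 0, 0, 0], [0, 0, 11, 0, 0, 0], [0, 0, 11, 0, 0, 0], [0, 0, 11, 0, 0, 0]]

```text
clock: 8.55
position: [0.4787, 0.2868, 0.124]
ee_rot: [-0.706, 0.041, -0.041, 0.706]
ft_force: [0.4, 0.6, -1.2]
grip_width: 0.071
```

```bash
python3 - <<'E'
from h import *
o=manip.get_obs();p=o['position'];print(o['clock'],p,o['grip_width'],o['ft_force'],o['torque'])
a=shot('scene')
im=a['pixels'][170:290,380:480];cv2.imwrite('pics/m11.png',cv2.resize(im,(500,600),interpolation=cv2.INTER_CUBIC))
P=cloud(a).reshape(-1,3)
m=(abs(P[:,0]-p[0])<.03)&(abs(P[:,1]-p[1])<.03)&(P[:,2]>.05)
Q=P[m]
for z0 in np.arange(.05,.2,.005):
    q=Q[(Q[:,2]>z0)&(Q[:,2]<z0+.005)]
    if len(q): print(z0.round(3),len(q),q.min(0).round(3),q.max(0).round(3),q.mean(0).round(4))
E
```

```text
8.55 [0.47867393 0.28676178 0.12400454] 0.071136066719753 [ 0.43788888  0.56945039 -1.17805237] [-0.03283009  0.09276841 -0.02548478]
0.115 5 [0.463 0.286 0.117] [0.471 0.292 0.12 ] [0.4674 0.2899 0.1181]
0.12 16 [0.463 0.284 0.12 ] [0.472 0.292 0.125] [0.4696 0.2893 0.1223]
0.125 18 [0.463 0.285 0.125] [0.473 0.293 0.13 ] [0.4685 0.2899 0.1281]
0.13 12 [0.463 0.284 0.131] [0.472 0.293 0.135] [0.4686 0.2895 0.1334]
0.135 16 [0.463 0.283 0.135] [0.472 0.292 0.14 ] [0.4689 0.289  0.1374]
0.14 12 [0.461 0.286 0.14 ] [0.472 0.293 0.144] [0.4681 0.2903 0.1425]
0.145 11 [0.463 0.289 0.145] [0.473 0.292 0.15 ] [0.4686 0.2912 0.147 ]
0.15 1 [0.467 0.293 0.15 ] [0.467 0.293 0.15 ] [0.4673 0.2929 0.1503]
0.155 15 [0.476 0.277 0.156] [0.49  0.297 0.16 ] [0.4859 0.289  0.1581]
0.16 29 [0.476 0.277 0.16 ] [0.491 0.302 0.165] [0.4874 0.2892 0.1629]
0.165 44 [0.474 0.269 0.165] [0.491 0.303 0.17 ] [0.4852 0.291  0.1677]
0.17 44 [0.474 0.271 0.17 ] [0.491 0.304 0.175] [0.4858 0.2919 0.1724]
0.175 46 [0.475 0.27  0.175] [0.491 0.304 0.18 ] [0.4859 0.292  0.1776]
0.18 49 [0.474 0.269 0.18 ] [0.492 0.304 0.185] [0.4852 0.2913 0.1826]
0.185 44 [0.476 0.269 0.185] [0.492 0.303 0.19 ] [0.4867 0.2905 0.1874]
0.19 38 [0.48  0.276 0.19 ] [0.491 0.303 0.195] [0.487  0.2878 0.1925]
0.195 29 [0.479 0.268 0.195] [0.493 0.304 0.2  ] [0.4882 0.2862 0.1979]
0.2 61 [0.478 0.259 0.2  ] [0.496 0.315 0.205] [0.4889 0.287  0.2025]
```

View pics/m11.png

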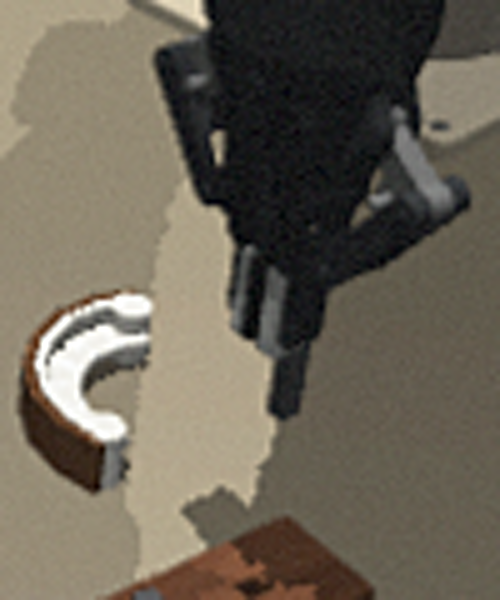

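>>> arm_command:
  commands:
    - [[1, -2, 2, 0, 0, 5], [2, -6, 2.5, 0, 0, 10], [3, -10, 2.5, 0, 0, 16], [4.5, -15, 2.5, 0, 0, 22], [6, -20, 2.5, 0, 0, 30], [7.5, -25, 2.5, 0, 0, 36], [8.6, -28.6, 2.5, 0, 0, 38], [8.6, -28.6, 2.5, 0, 0, 38], [8.6, -28.6, 2.5, 0, 0, 38], [8.6, -28.6, 1.7, 0, 0, 38], [8.6, -28.6, 1.7, 0, 0, 38], [8.6, -28.6, 1.7, 0, 0, 38]]

```text
clock: 9.8
position: [0.5643, 0.002, 0.1406]
ee_rot: [-0.681, -0.191, 0.192, 0.681]
ft_force: [0.6, 0.6, -1.0]
grip_width: 0.066
```

```bash
cat > look.py <<'E'
from h import *
import sys
from scipy.spatial.transform import Rotation as R
o=manip.get_obs();p=o['position'];print('t',o['clock'],p.round(4),o['grip_width'],'F',o['ft_force'].round(2),'T',o['torque'].round(3))
M=R.from_quat(o['ee_rot']).as_matrix();print('jaw',np.degrees(np.arctan2(M[1,2],M[0,2])),'y',M[:,1].round(3),o['joint_pos'].round(2))
f=sys.argv[1]
a=shot('scene');b=shot('top')
A=cv2.resize(a['pixels'][140:240,250:370],(480,400),interpolation=cv2.INTER_CUBIC);B=cv2.resize(b['pixels'][140:240,290:370],(320,400),interpolation=cv2.INTER_CUBIC)
cv2.imwrite('pics/'+f,np.hstack([A,B]))
np.savez('last.npz',**{'a_'+k:v for k,v in a.items()},**{'b_'+k:v for k,v in b.items()})
P=cloud(a).reshape(-1,3)
m=(abs(P[:,0]-p[0])<.045)&(abs(P[:,1]-p[1])<.045)&(P[:,2]>.08)
Q=P[m]
for z0 in np.arange(.08,.19,.01):
    q=Q[(Q[:,2]>z0)&(Q[:,2]<z0+.01)]
    if len(q): print(z0.round(3),len(q),q.min(0).round(3),q.max(0).round(3),q.mean(0).round(4))
E
python3 look.py m12.png
```

```text
t 9.8 [0.5643 0.002  0.1406] 0.06610753466635226 F [ 0.56  0.57 -1.01] T [0.037 0.021 0.007]
jaw 121.39966030881082 y [-0.001  0.    -1.   ] [-0.31  0.24  0.26  1.72 -0.07  1.2   2.09]
0.08 210 [ 0.519 -0.043  0.08 ] [0.581 0.024 0.09 ] [ 0.5556 -0.0025  0.0836]
0.09 45 [ 0.533 -0.021  0.09 ] [0.558 0.003 0.1  ] [ 0.5486 -0.0058  0.0947]
0.1 53 [ 0.535 -0.018  0.1  ] [0.558 0.002 0.11 ] [ 0.5491 -0.0057  0.1052]
0.11 49 [ 0.534 -0.019  0.11 ] [0.558 0.002 0.12 ] [ 0.5486 -0.0063  0.1153]
0.12 61 [ 0.53  -0.024  0.12 ] [0.559 0.002 0.126] [ 0.544  -0.0091  0.1236]
0.13 10 [ 0.55  -0.006  0.134] [0.559 0.002 0.139] [ 0.5559 -0.0018  0.1368]
0.14 22 [ 0.548 -0.005  0.14 ] [0.559 0.    0.15 ] [ 0.5548 -0.0024  0.1444]
0.15 20 [ 0.548 -0.006  0.151] [0.56  0.001 0.16 ] [ 0.5554 -0.0024  0.1551]
0.16 5 [ 0.547 -0.006  0.16 ] [0.558 0.003 0.164] [ 0.5534 -0.001   0.1617]
0.17 27 [ 0.56  -0.008  0.172] [0.577 0.016 0.18 ] [0.5703 0.0054 0.1764]
0.18 66 [ 0.551 -0.008  0.18 ] [0.579 0.019 0.19 ] [0.5688 0.008  0.1851]
```

View pics/m12.png

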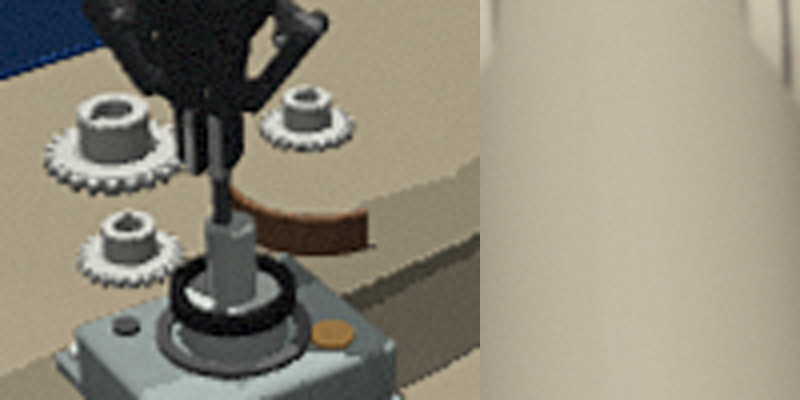

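>>> arm_command:
  commands:
    - [[0.15, -0.1, 0, 0, 0, 0], [0.15, -0.1, -0.4, 0, 0, 0], [0.15, -0.1, -0.8, 0, 0, 0], [0.15, -0.1, -1.0, 0, 0, 0], [0.15, -0.1, -1.1, 0, 0, 0]]

```text
clock: 10.4
position: [0.5661, -0.0002, 0.1298]
ee_rot: [-0.681, -0.19, 0.191, 0.681]
ft_force: [0.7, -0.2, 0.5]
grip_width: 0.066
```

```bash
python3 look.py m13.png
```

```text
t 10.4 [ 5.661e-01 -2.000e-04  1.298e-01] 0.06598842959540206 F [ 0.71 -0.19  0.49] T [ 0.017  0.019 -0.028]
jaw 121.28958532033501 y [-0.001 -0.    -1.   ] [-0.31  0.25  0.26  1.72 -0.07  1.18  2.09]
0.08 207 [ 0.522 -0.044  0.08 ] [0.58  0.024 0.09 ] [ 0.5562 -0.0028  0.0837]
0.09 48 [ 0.535 -0.021  0.09 ] [0.557 0.002 0.099] [ 0.5485 -0.0057  0.0949]
0.1 51 [ 0.533 -0.019  0.1  ] [0.559 0.004 0.11 ] [ 0.5486 -0.0062  0.1049]
0.11 44 [ 0.532 -0.017  0.111] [0.558 0.002 0.12 ] [ 0.548  -0.0054  0.1148]
0.12 63 [ 0.529 -0.024  0.12 ] [0.561 0.002 0.129] [ 0.5447 -0.0076  0.1241]
0.13 21 [ 0.549 -0.008  0.13 ] [ 0.561 -0.001  0.14 ] [ 0.5564 -0.0051  0.1349]
0.14 18 [ 0.549 -0.008  0.141] [ 0.561 -0.001  0.15 ] [ 0.5576 -0.004   0.1452]
0.15 2 [ 0.553 -0.005  0.15 ] [ 0.559 -0.004  0.15 ] [ 0.5559 -0.0047  0.1502]
0.16 30 [ 0.561 -0.009  0.162] [0.581 0.014 0.17 ] [0.5727 0.0054 0.1667]
0.17 66 [ 0.554 -0.011  0.17 ] [0.581 0.017 0.18 ] [0.5708 0.0054 0.175 ]
0.18 76 [ 0.551 -0.011  0.18 ] [0.582 0.018 0.19 ] [0.57   0.0063 0.1849]
```

View pics/m13.png

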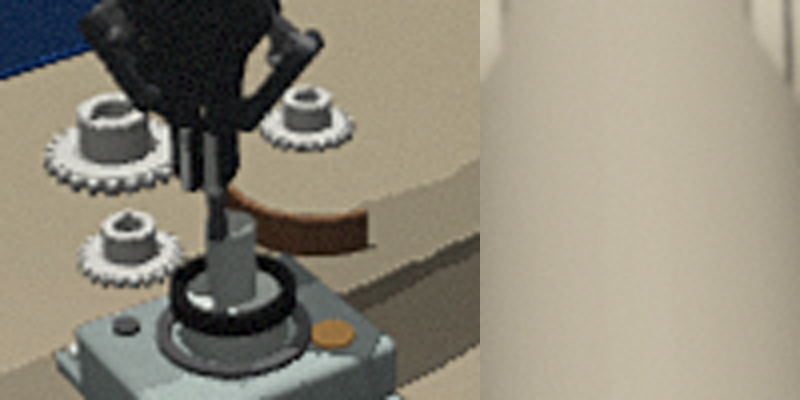

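>>> arm_command:
  commands:
    - [[0, 0, -0.2, 0, 0, 0], [0, 0, -0.2, 0, 0, 0], [0, 0, -0.2, 0, 0, 0]]

```text
clock: 10.8
position: [0.5663, -0.0001, 0.1282]
ee_rot: [-0.681, -0.191, 0.191, 0.681]
ft_force: [-0.3, 0.8, -1.0]
grip_width: 0.069
```

>>> arm_command:
  commands:
    - [[0, 0, -0.2, 0, 0, 0], [0, 0, -0.3, 0, 0, 0], [0, 0, -0.3, 0, 0, 0]]

```text
clock: 11.1
position: [0.5661, -0.0001, 0.125]
ee_rot: [-0.681, -0.191, 0.191, 0.681]
ft_force: [-1.3, 1.5, 0.0]
grip_width: 0.068
```

```bash
python3 look.py m14.png
```

```text
t 11.1 [ 5.661e-01 -1.000e-04  1.250e-01] 0.06797984033565344 F [-1.27  1.5   0.  ] T [ 0.257  0.069 -0.038]
jaw 121.30038641527025 y [-0.001  0.    -1.   ] [-0.31  0.26  0.26  1.73 -0.07  1.17  2.09]
0.08 209 [ 0.522 -0.045  0.08 ] [0.58  0.024 0.09 ] [ 0.5562 -0.003   0.0836]
0.09 47 [ 0.534 -0.022  0.09 ] [0.559 0.002 0.1  ] [ 0.549  -0.0056  0.0953]
0.1 49 [ 0.533 -0.018  0.1  ] [0.558 0.002 0.11 ] [ 0.5488 -0.0061  0.105 ]
0.11 39 [ 0.532 -0.019  0.11 ] [0.56  0.001 0.12 ] [ 0.5465 -0.004   0.1145]
0.12 70 [ 0.531 -0.026  0.12 ] [0.563 0.003 0.13 ] [ 0.5466 -0.0069  0.1241]
0.13 19 [ 0.549 -0.008  0.13 ] [ 0.561 -0.     0.14 ] [ 0.557  -0.0038  0.1351]
0.14 15 [ 0.549 -0.008  0.14 ] [ 0.562 -0.     0.147] [ 0.5565 -0.0038  0.1435]
0.15 9 [ 0.562 -0.005  0.157] [0.579 0.01  0.16 ] [0.5701 0.0035 0.1583]
0.16 52 [ 0.552 -0.011  0.161] [0.58  0.017 0.169] [0.5716 0.0056 0.1654]
0.17 74 [ 0.552 -0.011  0.17 ] [0.582 0.019 0.18 ] [0.5704 0.006  0.175 ]
0.18 75 [ 0.551 -0.013  0.18 ] [0.581 0.018 0.19 ] [0.5701 0.0054 0.1852]
```

View pics/m14.png

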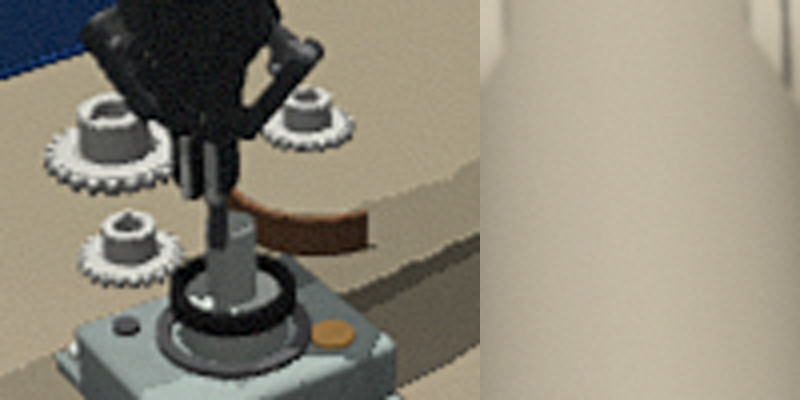

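>>> arm_command:
  commands:
    - [[-0.02, 0.04, 0, 0, 0, 0], [-0.02, 0.04, -0.3, 0, 0, 0], [-0.02, 0.04, -0.6, 0, 0, 0], [-0.02, 0.04, -0.6, 0, 0, 0]]

```text
clock: 11.6
position: [0.5659, 0.0, 0.1187]
ee_rot: [0.681, 0.19, -0.191, -0.681]
ft_force: [1.0, -0.0, -1.9]
grip_width: 0.069
```

>>> arm_command:
  commands:
    - [[0, 0, -0.5, 0, 0, 0], [0, 0, -1, 0, 0, 0], [0, 0, -1.5, 0, 0, 0], [0, 0, -1.5, 0, 0, 0]]

```text
clock: 12.0
position: [0.5658, 0.0001, 0.1034]
ee_rot: [-0.681, -0.19, 0.191, 0.681]
ft_force: [0.6, 0.7, -1.0]
grip_width: 0.072
```

```bash
python3 look.py m15.png | head -3
```

```text
t 12.0 [5.658e-01 1.000e-04 1.034e-01] 0.07170401568546571 F [ 0.56  0.67 -0.98] T [ 0.083 -0.178  0.037]
jaw 121.29263020240568 y [-0.001 -0.    -1.   ] [-0.3   0.28  0.26  1.75 -0.08  1.12  2.1 ]
0.08 203 [ 0.523 -0.043  0.08 ] [0.579 0.025 0.09 ] [ 0.5561 -0.0025  0.0836]
```

View pics/m15.png

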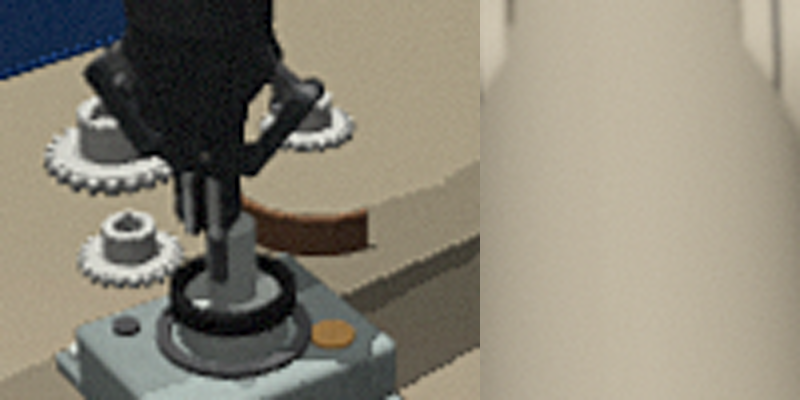

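>>> arm_command:
  commands:
    - [[0, 0, -0.5, 0, 0, 0], [0, 0, -1, 0, 0, 0], [0, 0, -1.5, 0, 0, 0], [0, 0, -1.7, 0, 0, 0], [0, 0, -1.8, 0, 0, 0], [0, 0, -1.8, 0, 0, 0]]

```text
clock: 12.7
position: [0.566, 0.0001, 0.0861]
ee_rot: [-0.681, -0.191, 0.191, 0.681]
ft_force: [0.1, 0.5, -1.3]
grip_width: 0.069
```

>>> arm_command:
  commands:
    - [[0, 0, -0.2, 0, 0, 0], [0, 0, -0.4, 0, 0, 0], [0, 0, -0.4, 0, 0, 0]]

```text
clock: 13.0
position: [0.566, 0.0001, 0.082]
ee_rot: [-0.681, -0.191, 0.191, 0.681]
ft_force: [0.4, 0.7, -0.6]
grip_width: 0.069
```

>>> arm_command:
  commands:
    - [[0, 0, -0.5, 0, 0, 0], [0, 0, -1.0, 0, 0, 0], [0, 0, -1.4, 0, 0, 0], [0, 0, -1.6, 0, 0, 0], [0, 0, -1.6, 0, 0, 0]]

```text
clock: 13.5
position: [0.566, 0.0002, 0.0659]
ee_rot: [-0.681, -0.191, 0.191, 0.681]
ft_force: [0.6, 1.2, -1.3]
grip_width: 0.063
```

```bash
python3 look.py m16.png
```

```text
t 13.5 [5.66e-01 2.00e-04 6.59e-02] 0.06334303935627374 F [ 0.65  1.18 -1.28] T [ 0.115 -0.235  0.057]
jaw 121.29498385169073 y [-0. -0. -1.] [-0.3   0.32  0.26  1.79 -0.09  1.05  2.11]
0.08 174 [ 0.522 -0.042  0.08 ] [0.58  0.024 0.09 ] [0.5576 0.001  0.0837]
0.09 22 [ 0.534 -0.003  0.09 ] [0.572 0.01  0.1  ] [0.5465 0.001  0.0951]
0.1 60 [ 0.533 -0.011  0.1  ] [0.58  0.016 0.11 ] [0.566  0.0038 0.1055]
0.11 72 [ 0.534 -0.011  0.11 ] [0.582 0.018 0.12 ] [0.5657 0.005  0.1149]
0.12 65 [ 0.543 -0.01   0.12 ] [0.582 0.018 0.13 ] [0.5696 0.006  0.125 ]
0.13 60 [ 0.556 -0.012  0.13 ] [0.585 0.02  0.14 ] [0.5713 0.0055 0.1345]
0.14 113 [ 0.553 -0.037  0.14 ] [0.595 0.035 0.15 ] [0.5737 0.0029 0.1457]
0.15 162 [ 0.547 -0.04   0.15 ] [0.6   0.042 0.16 ] [5.737e-01 3.000e-04 1.546e-01]
0.16 141 [ 0.544 -0.037  0.16 ] [0.603 0.044 0.17 ] [0.5757 0.0012 0.1653]
0.17 144 [ 0.551 -0.042  0.17 ] [0.605 0.045 0.18 ] [ 0.5822 -0.0055  0.1748]
0.18 165 [ 0.544 -0.044  0.18 ] [0.608 0.045 0.19 ] [ 0.5809 -0.0022  0.1854]
```

View pics/m16.png

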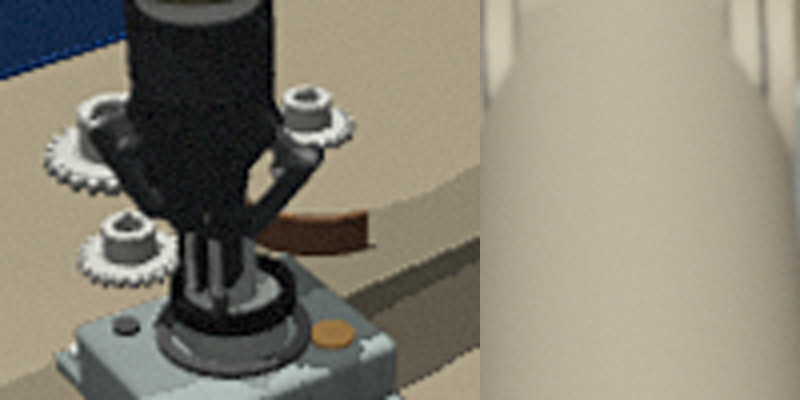

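>>> arm_command:
  commands:
    - [[0, 0, -0.2, 0, 0, 0], [0, 0, -0.4, 0, 0, 0], [0, 0, -0.4, 0, 0, 0]]

```text
clock: 13.9
position: [0.566, 0.0002, 0.062]
ee_rot: [-0.681, -0.191, 0.191, 0.681]
ft_force: [0.1, 1.2, -0.9]
grip_width: 0.072
```

>>> arm_command:
  commands:
    - [[0, 0, -0.1, 0, 0, 0], [0, 0, -0.2, 0, 0, 0], [0, 0, -0.2, 0, 0, 0]]

```text
clock: 14.2
position: [0.5666, 0.0004, 0.061]
ee_rot: [-0.681, -0.191, 0.19, 0.681]
ft_force: [-1.9, 1.9, 6.4]
grip_width: 0.071
```

>>> arm_command:
  commands:
    - [[0, 0, -0.1, 0, 0, 0], [0, 0, -0.1, 0, 0, 0]]

```text
clock: 14.4
position: [0.567, 0.0005, 0.0608]
ee_rot: [-0.681, -0.191, 0.19, 0.681]
ft_force: [-3.1, 2.0, 13.1]
grip_width: 0.07
```

>>> arm_command:
  commands:
    - [[0, 0, 0.2, 0, 0, 0], [0, 0, 0.2, 0, 0, 0], [0, 0, 0.2, 0, 0, 0], [0, 0, 2, 0, 0, 0], [0, 0, 6, 0, 0, 0], [0, 0, 10, 0, 0, 0], [-4, -6, 10, 0, 0, 0], [-8, -12, 10, 0, 0, 0], [-12, -20, 10, 0, 0, 0], [-12.5, -30, 10, 0, 0, 0], [-12.5, -30, 10, 0, 0, 0], [-12.5, -30, 10, 0, 0, 0]]
  claw: 3

```text
clock: 15.6
position: [0.4526, -0.2536, 0.1594]
ee_rot: [0.682, 0.188, -0.189, -0.681]
ft_force: [0.8, 0.6, -0.1]
grip_width: 0.351
```

```bash
python3 look.py m17.png | head -3; python3 - <<'E'
from h import *
z=np.load('last.npz')
b={k[2:]:z[k] for k in z if k[0]=='b'};a={k[2:]:z[k] for k in z if k[0]=='a'}
cv2.imwrite('pics/m18.png',b['pixels'])
A=cv2.resize(a['pixels'][180:230,280:330],(400,400),interpolation=cv2.INTER_CUBIC);B=cv2.resize(b['pixels'][160:210,310:360],(400,400),interpolation=cv2.INTER_CUBIC)
cv2.imwrite('pics/m17b.png',np.hstack([A,B]))
E
```

```text
t 15.6 [ 0.4526 -0.2536  0.1594] 0.35073859083884107 F [ 0.79  0.64 -0.1 ] T [ 0.011 -0.065  0.02 ]
jaw 120.93122163426426 y [-0.001 -0.003 -1.   ] [ 0.1   0.12  0.35  1.81 -0.04  1.22  2.57]
```

View pics/m17b.png

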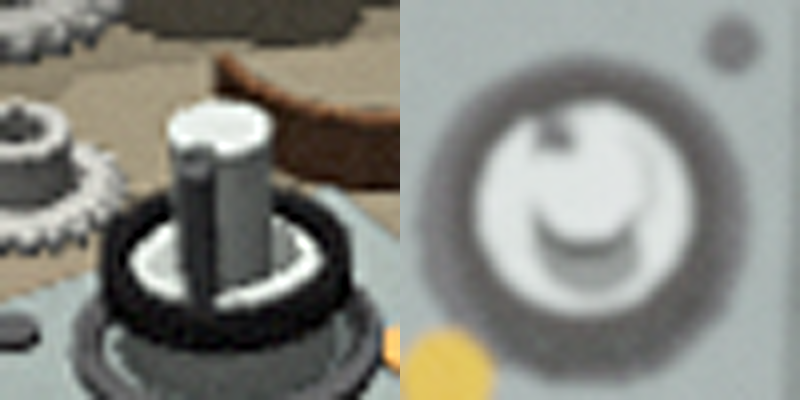

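View pics/m18.png

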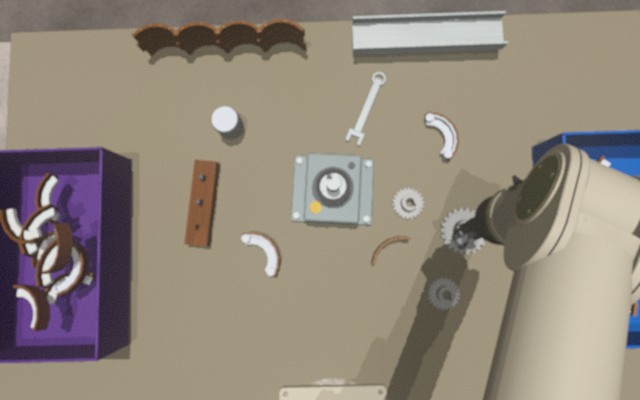

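```bash
cat > fit2.py <<'E'
from h import *
from scipy.optimize import minimize
from scipy.ndimage import gaussian_filter
z=np.load('last.npz')
b={k[2:]:z[k] for k in z if k[0]=='b'};a={k[2:]:z[k] for k in z if k[0]=='a'}
def classes(c,us,vs,cx,cy,th,dr,S=3):
    off=(np.arange(S)+.5)/S-.5
    U,V=np.meshgrid(us,vs); U=U.ravel();V=V.ravel()
    out=np.zeros((len(U),6)); zs=np.arange(.126,.070,-.0004)
    for du in off:
      for dv in off:
        o=world(c,U+du,V+dv,np.zeros(len(U))); d=world(c,U+du,V+dv,np.ones(len(U)))-o
        t=(zs[None,:]-o[:,2:3])/d[:,2:3]
        X=o[:,0:1]+t*d[:,0:1]-cx;Y=o[:,1:2]+t*d[:,1:2]-cy;Z=zs[None,:]
        x=X*np.cos(th)+Y*np.sin(th);y=-X*np.sin(th)+Y*np.cos(th);r=np.hypot(X,Y)
        slot=(x>.0085)&(np.abs(y)<.0045)
        key=(Z<.120)&(x>.0085+dr)&(x<.0185+dr)&(np.abs(y)<.004)
        sol=((Z<.124)&(r<.014)&~slot)|((Z<.078)&(r<.027))|((Z<.084)&(r>.028)&(r<.036))
        hit=sol|key; hit[:,-1]=True
        k=hit.argmax(1);i=np.arange(len(k))
        kk=key[i,k];zh=zs[k];rh=r[i,k];an=np.arctan2(Y[i,k],X[i,k])
        top=~kk&(zh>.1232);sh=~kk&~top&(zh<.0785)&(rh<.0275);col=~kk&(rh>.0275)
        side=~kk&~top&~sh&~col
        for q,m in enumerate((kk,top,sh,col,side)): out[:,q]+=m
        out[:,5]+=side*np.cos(an)
    return out/S/S
for n,c in(('scene',a),('top',b)):
    if n=='scene': us=np.arange(297,317);vs=np.arange(189,215)
    else: us=np.arange(323,343);vs=np.arange(172,187)
    I=c['pixels'].mean(-1)[np.ix_(vs,us)]
    for bl in (.5,.8):
        def cost(q):
            A=classes(c,us,vs,q[0]/1e3,q[1]/1e3,q[2]/10,.0008)
            A=np.stack([gaussian_filter(A[:,j].reshape(I.shape),bl).ravel() for j in range(6)],1);y=I.ravel()
            s=np.linalg.solve(A.T@A+.02*np.eye(6),A.T@y+.02*150);cost.s=s
            return np.mean((y-A@s)**2)
        r=minimize(cost,[543.5,-12.4,5],method='Nelder-Mead',options=dict(initial_simplex=[[543.5,-12.4,5.],[545,-12.4,5],[543.5,-11,5],[543.5,-12.4,6]],maxiter=80,xatol=.03,fatol=.05))
        print(n,bl,r.fun,r.x[:2],np.degrees(r.x[2]/10),cost.s.round())
E
python3 fit2.py
```

```text
scene 0.5 1362.5341156002733 [543.5076381  -12.57790319] 30.015815923172536 [ 43. 243. 191.  97.  81.  35.]
scene 0.8 1430.5865331243526 [543.81040394 -12.13214977] 29.961732197264016 [ 37. 249. 197.  98.  76.  48.]
top 0.5 89.07369750146964 [543.3784418  -13.22418208] 28.447823901415514 [134. 225. 214. 100. 197.  57.]
top 0.8 45.187500360313 [543.53162532 -13.00275452] 26.859601569581333 [122. 226. 218.  92. 214. 148.]
```

```bash
cat > fit3.py <<'E'
from h import *
from scipy.optimize import minimize
from scipy.ndimage import gaussian_filter
z=np.load('c0.npz')
b={k[2:]:z[k] for k in z if k[0]=='b'};a={k[2:]:z[k] for k in z if k[0]=='a'}
def classes(c,us,vs,cx,cy,th,S=3):
    off=(np.arange(S)+.5)/S-.5
    U,V=np.meshgrid(us,vs); U=U.ravel();V=V.ravel()
    out=np.zeros((len(U),9)); zs=np.arange(.0424,-.0004,-.0004)
    for du in off:
      for dv in off:
        o=world(c,U+du,V+dv,np.zeros(len(U))); d=world(c,U+du,V+dv,np.ones(len(U)))-o
        t=(zs[None,:]-o[:,2:3])/d[:,2:3]
        X=o[:,0:1]+t*d[:,0:1]-cx;Y=o[:,1:2]+t*d[:,1:2]-cy;Z=zs[None,:]
        x=X*np.cos(th)+Y*np.sin(th);y=-X*np.sin(th)+Y*np.cos(th);r=np.hypot(X,Y)
        hole=(r<.015)|((x>0)&(x<.0215)&(np.abs(y)<.00475))
        hit=((Z<.042)&(r<.026)&~hole)|((Z<.010)&(r<.046)&~hole); hit[:,-1]=True
        k=hit.argmax(1);i=np.arange(len(k));zh=zs[k];rh=r[i,k];an=np.arctan2(Y[i,k],X[i,k])
        top=zh>.0412;bot=k==len(zs)-1;plate=(~top)&(zh<.0102)&(zh>.0090)&(rh>.0262)
        oth=~top&~bot&~plate;ins=oth&(rh<.0235);outs=oth&~ins
        for q,m in enumerate((top,bot,plate,ins,outs)): out[:,q]+=m
        out[:,5]+=ins*np.cos(an);out[:,6]+=ins*np.sin(an);out[:,7]+=outs*np.cos(an);out[:,8]+=outs*np.sin(an)
    return out/S/S
for n,c,cc in(('scene',a,(.4437,-.302)),('top',b,(.4418,-.3018))):
    uv=proj(c,[[*cc,.042]])[0].round().astype(int)
    us=np.arange(uv[0]-13,uv[0]+14);vs=np.arange(uv[1]-(7 if n=='scene' else 13),uv[1]+(8 if n=='scene' else 14))
    I=c['pixels'].mean(-1)[np.ix_(vs,us)]
    for bl in (.5,.8):
        def cost(q):
            A=classes(c,us,vs,q[0]/1e3,q[1]/1e3,q[2]/10)
            A=np.stack([gaussian_filter(A[:,j].reshape(I.shape),bl).ravel() for j in range(A.shape[1])],1);y=I.ravel()
            s=np.linalg.solve(A.T@A+.02*np.eye(A.shape[1]),A.T@y+.02*np.array([150]*5+[0]*4))
            return np.mean((y-A@s)**2)
        x0=[cc[0]*1e3,cc[1]*1e3,.6]
        r=minimize(cost,x0,method='Nelder-Mead',options=dict(initial_simplex=[x0,[x0[0]+1.5,x0[1],.6],[x0[0],x0[1]+1.5,.6],[x0[0],x0[1],2]],maxiter=90,xatol=.03,fatol=.05))
        print(n,bl,r.fun,r.x[:2],np.degrees(r.x[2]/10))
E
python3 fit3.py
```

```text
scene 0.5 104.38692822330998 [ 442.58809352 -303.14221903] 6.306546304648088
scene 0.8 168.04549648625184 [ 442.59051428 -303.15602499] 4.154754022910204
top 0.5 111.30018518006744 [ 440.76358135 -302.44981509] 3.7743385205670044
top 0.8 69.86077818135676 [ 440.73607762 -302.72307305] 3.3139664522440566
```

>>> arm_command:
  commands:
    - [[0, 0, 0, 0, 0, -8], [0, 0, 0, 0, 0, -16], [0, 0, 0, 0, 0, -24], [0, 0, 0, 0, 0, -32], [0, 0, 0, 0, 0, -40], [0, 0, 0, 0, 0, -48], [0, 0, 0, 0, 0, -56], [0, 0, 0, 0, 0, -64], [0, 0, 0, 0, 0, -72], [0, 0, 0, 0, 0, -80], [0, 0, 0, 0, 0, -88], [0, 0, 0, 0, 0, -91], [0, 0, 0, 0, 0, -91]]
  claw: 8

```text
clock: 17.0
position: [0.4557, -0.2469, 0.159]
ee_rot: [-0.613, 0.352, -0.351, 0.614]
ft_force: [0.3, -0.2, -1.0]
grip_width: 0.935
```

```bash
python3 look.py m19.png | head -3
```

```text
t 17.0 [ 0.4557 -0.2469  0.159 ] 0.935402355038822 F [ 0.26 -0.18 -0.97] T [ 0.015 -0.059  0.017]
jaw 30.363828594032938 y [-0.002  0.001 -1.   ] [ 0.    0.12  0.44  1.82 -0.06  1.22  0.99]
```

>>> arm_command:
  commands:
    - [[-0.7, -2.8, 0, 0, 0, 0], [-1.45, -5.6, -2, 0, 0, 0], [-1.45, -5.6, -6, 0, 0, 0], [-1.45, -5.6, -10, 0, 0, 0], [-1.45, -5.6, -13, 0, 0, 0], [-1.45, -5.6, -13.5, 0, 0, 0], [-1.45, -5.6, -13.5, 0, 0, 0], [-1.45, -5.6, -13.5, 0, 0, 0]]

```text
clock: 17.9
position: [0.4419, -0.3047, 0.0259]
ee_rot: [-0.613, 0.352, -0.352, 0.614]
ft_force: [0.3, -0.3, 0.3]
grip_width: 0.935
```

```bash
sed -i 's/^A=cv2.*/r0,r1,c0,c1=map(int,sys.argv[2:6]) if len(sys.argv)>5 else (140,240,250,370)\nA=cv2.resize(a["pixels"][r0:r1,c0:c1],(480,400),interpolation=cv2.INTER_CUBIC);B=cv2.resize(b["pixels"][140:240,290:370],(320,400),interpolation=cv2.INTER_CUBIC)/' look.py; python3 look.py m20.png 110 210 220 340
```

```text
t 17.9 [ 0.4419 -0.3047  0.0259] 0.9345277723677836 F [ 0.27 -0.34  0.28] T [ 0.019 -0.04  -0.006]
jaw 30.337283075199643 y [ 0.001  0.    -1.   ] [ 0.12  0.33  0.46  1.9  -0.18  0.95  1.19]
0.08 41 [ 0.4   -0.331  0.08 ] [ 0.487 -0.272  0.09 ] [ 0.4417 -0.2992  0.0858]
0.09 41 [ 0.4   -0.337  0.091] [ 0.486 -0.271  0.1  ] [ 0.4418 -0.3027  0.0953]
0.1 37 [ 0.4   -0.335  0.101] [ 0.486 -0.27   0.11 ] [ 0.4302 -0.3074  0.105 ]
0.11 29 [ 0.399 -0.336  0.11 ] [ 0.485 -0.265  0.119] [ 0.4354 -0.3031  0.1146]
0.12 30 [ 0.399 -0.318  0.12 ] [ 0.487 -0.267  0.13 ] [ 0.4512 -0.2888  0.1249]
0.13 53 [ 0.402 -0.314  0.131] [ 0.475 -0.269  0.14 ] [ 0.4481 -0.2892  0.135 ]
0.14 52 [ 0.404 -0.309  0.14 ] [ 0.487 -0.268  0.15 ] [ 0.4445 -0.289   0.1448]
0.15 52 [ 0.397 -0.327  0.15 ] [ 0.486 -0.268  0.16 ] [ 0.4458 -0.2871  0.1552]
0.16 78 [ 0.41 -0.31  0.16] [ 0.486 -0.264  0.17 ] [ 0.4494 -0.2876  0.1648]
0.17 50 [ 0.43  -0.299  0.17 ] [ 0.486 -0.275  0.18 ] [ 0.466  -0.2843  0.1743]
0.18 58 [ 0.416 -0.309  0.18 ] [ 0.48  -0.266  0.19 ] [ 0.463  -0.2815  0.1864]
```

View pics/m20.png

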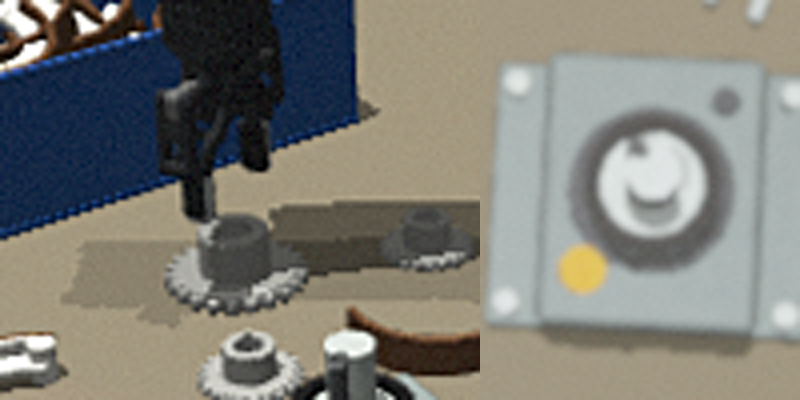

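>>> arm_command:
  commands:
    - [[-0.05, 0.1, -1.5, 0, 0, 0], [-0.05, 0.1, -3, 0, 0, 0], [-0.05, 0.1, -3.8, 0, 0, 0], [-0.05, 0.1, -3.8, 0, 0, 0], [-0.05, 0.1, -3.8, 0, 0, 0]]

```text
clock: 18.5
position: [0.4403, -0.3034, -0.0136]
ee_rot: [-0.613, 0.353, -0.351, 0.613]
ft_force: [-0.1, 1.3, -0.9]
grip_width: 0.934
```

```bash
python3 look.py m21.png 120 203 230 330|head -2
```

```text
t 18.5 [ 0.4403 -0.3034 -0.0136] 0.9338370237847285 F [-0.13  1.26 -0.95] T [-0.037 -0.064  0.045]
jaw 30.29102422306531 y [-0.001  0.001 -1.   ] [ 0.14  0.39  0.44  1.93 -0.21  0.87  1.22]
```

View pics/m21.png

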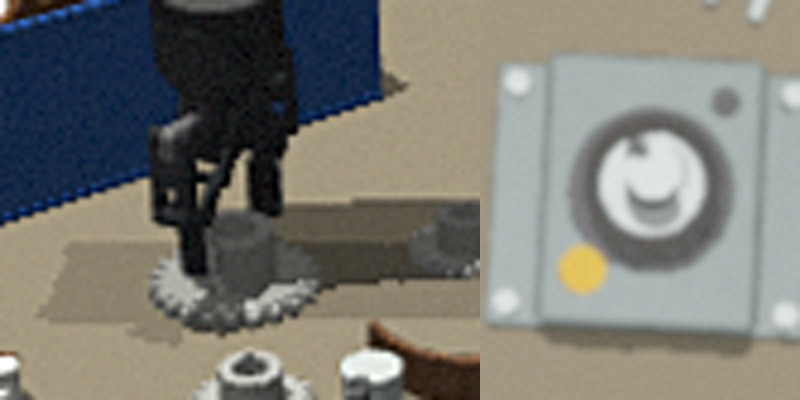

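>>> arm_command:
  commands:
    - [[0, 0, -0.5, 0, 0, 0], [0, 0, -0.9, 0, 0, 0], [0, 0, -0.9, 0, 0, 0]]

```text
clock: 18.9
position: [0.4398, -0.303, -0.0234]
ee_rot: [-0.613, 0.353, -0.351, 0.613]
ft_force: [-0.1, -0.2, 0.5]
grip_width: 0.937
```

>>> arm_command:
  commands:
    - [[0, 0, 0, 0, 0, 0], [0, 0, 0, 0, 0, 0], [0, 0, 0, 0, 0, 0], [0, 0, 0, 0, 0, 0], [0, 0, 0, 0, 0, 0]]
  claw: 4.6
  newtons: 40

```text
clock: 19.4
position: [0.4404, -0.3033, -0.0223]
ee_rot: [-0.613, 0.352, -0.352, 0.613]
ft_force: [-1.3, 1.1, 5.1]
grip_width: 0.598
```

```bash
python3 look.py m22.png 120 203 230 330|head -2
```

```text
t 19.4 [ 0.4404 -0.3033 -0.0223] 0.5975305835974696 F [-1.26  1.13  5.14] T [ 0.31   0.291 -0.054]
jaw 30.291269213578705 y [-0.001  0.001 -1.   ] [ 0.14  0.4   0.44  1.93 -0.22  0.85  1.23]
```

View pics/m22.png

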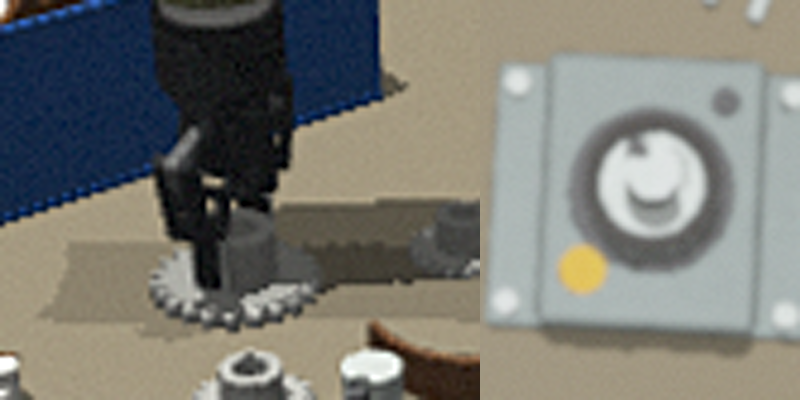

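>>> arm_command:
  commands:
    - [[0, 0, 0, 0, 0, 0], [0, 0, 0, 0, 0, 0], [0, 0, 0.5, 0, 0, 0], [0, 0, 2, 0, 0, 0], [0, 0, 5, 0, 0, 0], [0, 0, 9, 0, 0, 0], [0, 0, 13, 0, 0, 0], [0, 0, 15, 0, 0, 0], [0, 0, 15, 0, 0, 0], [0, 0, 15, 0, 0, 0]]
  claw: 4
  newtons: 80

```text
clock: 20.5
position: [0.44, -0.303, 0.1271]
ee_rot: [-0.613, 0.353, -0.351, 0.613]
ft_force: [-0.6, 0.3, -4.8]
grip_width: 0.585
```

```bash
python3 look.py m23.png 80 180 230 350
```

```text
t 20.5 [ 0.44   -0.303   0.1271] 0.584801270163933 F [-0.6   0.28 -4.8 ] T [0.036 0.027 0.02 ]
jaw 30.30309650400925 y [-0.001  0.001 -1.   ] [ 0.08  0.19  0.49  1.82 -0.1   1.16  1.13]
0.14 3 [ 0.414 -0.286  0.149] [ 0.485 -0.262  0.15 ] [ 0.4601 -0.2778  0.1496]
0.15 248 [ 0.396 -0.348  0.15 ] [ 0.485 -0.258  0.16 ] [ 0.451  -0.2861  0.1574]
0.16 71 [ 0.397 -0.337  0.16 ] [ 0.483 -0.263  0.17 ] [ 0.4476 -0.2839  0.1641]
0.17 66 [ 0.42  -0.315  0.17 ] [ 0.478 -0.276  0.18 ] [ 0.4532 -0.2828  0.1748]
0.18 92 [ 0.408 -0.32   0.18 ] [ 0.478 -0.275  0.19 ] [ 0.4476 -0.2897  0.1854]
```

View pics/m23.png

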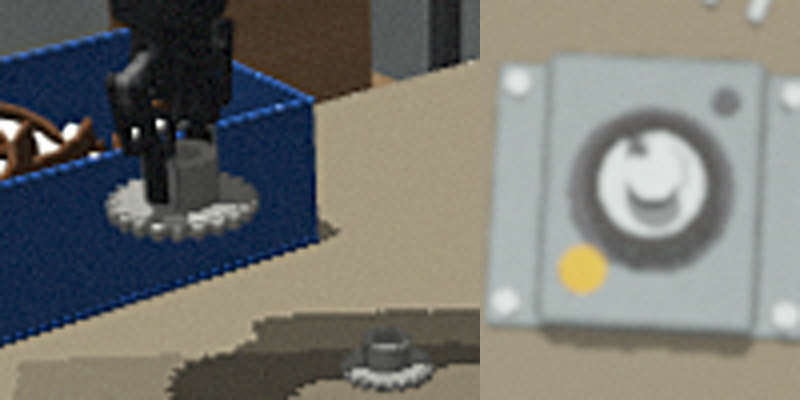

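```bash
python3 - <<'E'
from h import *
z=np.load('last.npz')
for k,n in(('a','scene'),('b','top')):
    c={q[2:]:z[q] for q in z if q[0]==k}
    P=cloud(c).reshape(-1,3)
    m=(np.hypot(P[:,0]-.441,P[:,1]+.303)<.065)&(P[:,2]>.1555)&(P[:,2]<.164)
    Q=P[m]
    if len(Q)<20: print(n,len(Q));continue
    print(n,len(Q),Q.min(0),Q.max(0),cv2.minEnclosingCircle(Q[:,:2].astype(np.float32)))
    A=np.c_[Q[:,:2]-[.441,-.303],np.ones(len(Q))]; print(np.linalg.lstsq(A,Q[:,2],rcond=None)[0])
    from collections import Counter
E
```

```text
scene 291 [ 0.38980605 -0.35214149  0.15552557] [ 0.49302185 -0.2464708   0.16366228] ((0.4436611831188202, -0.3006129860877991), 0.05430212616920471)
[-0.00501702 -0.00489478  0.15860698]
top 669 [ 0.38969514 -0.33402666  0.15552864] [ 0.4881044  -0.25052633  0.16397288] ((0.4402116537094116, -0.3014758825302124), 0.051758043467998505)
[ 0.004836   -0.00708578  0.15770265]
```

>>> arm_command:
  commands:
    - [[0.5, 2, 0, 0, 0, 3], [2, 6, 0, 0, 0, 7], [3.5, 10, 0, 0, 0, 11], [5, 15, 0, 0, 0, 15], [7, 20, 0, 0, 0, 19], [8.5, 24, 0, 0, 0, 23], [10, 27.5, 0, 0, 0, 25.5], [10.3, 29, 0, 0, 0, 25.5], [10.3, 29, 0, 0, 0, 25.5], [10.3, 29, 0, 0, 0, 25.5], [10.3, 29, 0, 0, 0, 25.5]]

```text
clock: 21.7
position: [0.5426, -0.0148, 0.1268]
ee_rot: [0.676, -0.209, 0.208, -0.675]
ft_force: [-0.2, -0.1, -2.9]
grip_width: 0.586
```

```bash
python3 look.py m24.png 140 240 250 370|head -2;python3 - <<'E'
from h import *
z=np.load('last.npz')
for k,n in(('a','scene'),('b','top')):
    c={q[2:]:z[q] for q in z if q[0]==k}
    P=cloud(c).reshape(-1,3)
    m=(np.hypot(P[:,0]-.543,P[:,1]+.013)<.065)&(P[:,2]>.1555)&(P[:,2]<.164)
    Q=P[m]
    if len(Q)<20: print(n,len(Q));continue
    print(n,len(Q),(Q.min(0)+Q.max(0))/2,cv2.minEnclosingCircle(Q[:,:2].astype(np.float32)))
    A=np.c_[Q[:,:2]-[.441,-.303],np.ones(len(Q))]; print(np.linalg.lstsq(A,Q[:,2],rcond=None)[0])
cv2.imwrite('pics/m25.png',c['pixels'])
E
```

```text
t 21.7 [ 0.5426 -0.0148  0.1268] 0.5857244540951776 F [-0.2 -0.1 -2.9] T [-0.041  0.044 -0.042]
jaw 55.681762313634465 y [-0.003 -0.    -1.   ] [-0.26  0.21  0.23  1.78 -0.05  1.16  0.96]
scene 541 [ 0.5445155  -0.01429027  0.15975635] ((0.544529139995575, -0.014346822164952755), 0.05261612683534622)
[-0.00349602  0.00100173  0.15856327]
top 0
```

View pics/m24.png

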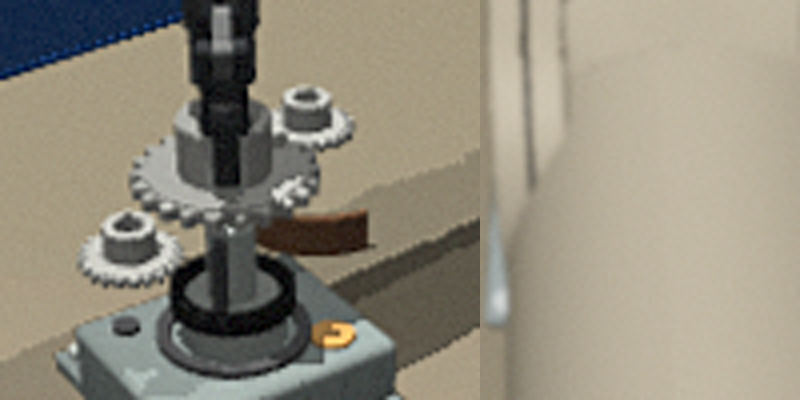

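>>> arm_command:
  commands:
    - [[-0.05, 0.2, 0, 0, 0, 0], [-0.05, 0.2, -1, 0, 0, 0], [-0.05, 0.2, -1.8, 0, 0, 0], [-0.05, 0.2, -2.3, 0, 0, 0], [-0.05, 0.2, -2.3, 0, 0, 0], [-0.05, 0.2, -2.3, 0, 0, 0]]

```text
clock: 22.4
position: [0.5427, -0.0112, 0.1041]
ee_rot: [0.676, -0.209, 0.207, -0.676]
ft_force: [0.8, -1.0, -3.2]
grip_width: 0.582
```

```bash
cat > look2.py <<'E'
from h import *
import sys
z0=float(sys.argv[2])
o=manip.get_obs();print(o['clock'],o['position'].round(4),o['ft_force'].round(2),o['torque'].round(3),o['grip_width'])
c=shot('scene')
cv2.imwrite('pics/'+sys.argv[1],cv2.resize(c['pixels'][150:250,250:370],(720,600),interpolation=cv2.INTER_CUBIC))
P=cloud(c).reshape(-1,3)
Q=P[(np.hypot(P[:,0]-.5438,P[:,1]+.0122)<.065)&(P[:,2]>z0+.006)&(P[:,2]<z0+.014)]
print(len(Q),((Q.min(0)+Q.max(0))/2).round(4),cv2.minEnclosingCircle(Q[:,:2].astype(np.float32)))
A=np.c_[Q[:,:2]-[.5438,-.0122],np.ones(len(Q))]; print(np.linalg.lstsq(A,Q[:,2],rcond=None)[0].round(4))
E
python3 look2.py m26.png .126
```

```text
22.4 [ 0.5427 -0.0112  0.1041] [ 0.83 -0.96 -3.17] [-0.008 -0.043 -0.004] 0.5815181305095876
552 [ 0.5447 -0.0113  0.136 ] ((0.5442746877670288, -0.011276273988187313), 0.05301115661859512)
[-0.0021 -0.0016  0.1356]
```

View pics/m26.png

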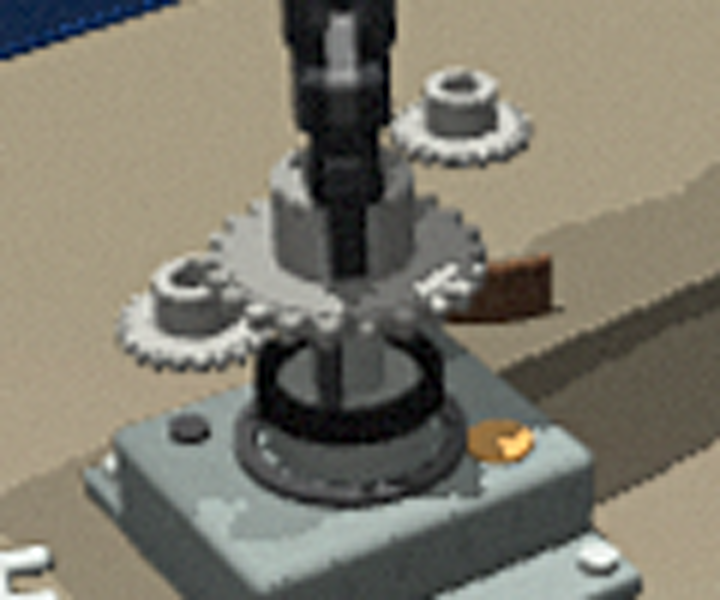

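>>> arm_command:
  commands:
    - [[-0.05, -0.1, -0.1, 0, 0, 0], [-0.05, -0.1, -0.3, 0, 0, 0], [-0.05, -0.1, -0.4, 0, 0, 0], [-0.05, -0.1, -0.4, 0, 0, 0]]

```text
clock: 22.85
position: [0.5421, -0.0122, 0.1]
ee_rot: [0.676, -0.209, 0.207, -0.676]
ft_force: [0.6, 0.2, -3.6]
grip_width: 0.584
```

```bash
python3 look2.py m27.png .122
```

```text
22.85 [ 0.5421 -0.0122  0.1   ] [ 0.61  0.15 -3.62] [ 0.006 -0.01  -0.014] 0.5843129578747037
549 [ 0.5444 -0.0128  0.1319] ((0.5445380806922913, -0.012692181393504143), 0.053687069565057755)
[-0.0047 -0.0034  0.1316]
```

>>> arm_command:
  commands:
    - [[0, 0, -0.1, 0, 0, 0], [0, 0, -0.2, 0, 0, 0], [0, 0, -0.2, 0, 0, 0]]

```text
clock: 23.2
position: [0.5421, -0.0122, 0.0981]
ee_rot: [0.676, -0.209, 0.207, -0.676]
ft_force: [0.2, -0.7, -4.0]
grip_width: 0.584
```

>>> arm_command:
  commands:
    - [[0, 0, -0.1, 0, 0, 0], [0, 0, -0.2, 0, 0, 0], [0, 0, -0.2, 0, 0, 0]]

```text
clock: 23.5
position: [0.5421, -0.0122, 0.096]
ee_rot: [0.676, -0.209, 0.207, -0.676]
ft_force: [0.4, -0.6, -4.0]
grip_width: 0.582
```

>>> arm_command:
  commands:
    - [[0, 0, -0.1, 0, 0, 0], [0, 0, -0.2, 0, 0, 0], [0, 0, -0.2, 0, 0, 0]]

```text
clock: 23.8
position: [0.5421, -0.0122, 0.094]
ee_rot: [0.676, -0.209, 0.207, -0.676]
ft_force: [-0.2, -0.0, -3.5]
grip_width: 0.579
```

>>> arm_command:
  commands:
    - [[0, 0, -0.1, 0, 0, 0], [0, 0, -0.2, 0, 0, 0], [0, 0, -0.3, 0, 0, 0]]

```text
clock: 24.1
position: [0.5422, -0.0122, 0.0911]
ee_rot: [0.676, -0.209, 0.207, -0.676]
ft_force: [-0.2, 0.5, -3.0]
grip_width: 0.582
```

```bash
python3 look2.py m28.png .113
```

```text
24.1 [ 0.5422 -0.0122  0.0911] [-0.18  0.46 -3.02] [-0.048  0.027  0.008] 0.5821021471730777
548 [ 0.5433 -0.0114  0.123 ] ((0.5440747141838074, -0.011050430126488209), 0.05387743562459946)
[-0.0017 -0.004   0.1226]
```

View pics/m28.png

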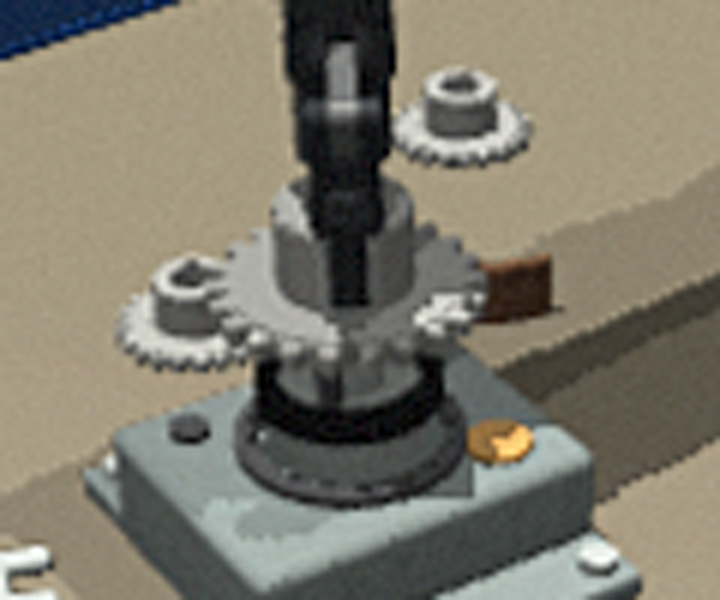

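>>> arm_command:
  commands:
    - [[0, 0, -0.5, 0, 0, 0], [0, 0, -1, 0, 0, 0], [0, 0, -1.2, 0, 0, 0], [0, 0, -1.2, 0, 0, 0]]

```text
clock: 24.55
position: [0.5419, -0.0123, 0.0787]
ee_rot: [0.676, -0.209, 0.207, -0.676]
ft_force: [-0.2, 0.4, -3.5]
grip_width: 0.584
```

>>> arm_command:
  commands:
    - [[0, 0, -0.4, 0, 0, 0], [0, 0, -0.8, 0, 0, 0], [0, 0, -1.1, 0, 0, 0], [0, 0, -1.1, 0, 0, 0]]

```text
clock: 24.95
position: [0.5419, -0.0123, 0.0676]
ee_rot: [0.676, -0.209, 0.207, -0.676]
ft_force: [-0.3, 0.4, -4.6]
grip_width: 0.586
```

>>> arm_command:
  commands:
    - [[0, 0, -0.2, 0, 0, 0], [0, 0, -0.4, 0, 0, 0], [0, 0, -0.5, 0, 0, 0], [0, 0, -0.5, 0, 0, 0]]

```text
clock: 25.35
position: [0.5422, -0.0122, 0.0631]
ee_rot: [0.676, -0.209, 0.207, -0.676]
ft_force: [-1.3, -0.4, -4.0]
grip_width: 0.584
```

>>> arm_command:
  commands:
    - [[0, 0, -0.1, 0, 0, 0], [0, 0, -0.2, 0, 0, 0], [0, 0, -0.2, 0, 0, 0]]

```text
clock: 25.65
position: [0.5425, -0.0122, 0.062]
ee_rot: [-0.676, 0.208, -0.207, 0.676]
ft_force: [-2.7, 0.4, 4.3]
grip_width: 0.585
```

>>> arm_command:
  commands:
    - [[0, 0, -0.1, 0, 0, 0], [0, 0, -0.2, 0, 0, 0], [0, 0, -0.2, 0, 0, 0]]

```text
clock: 25.95
position: [0.5425, -0.0122, 0.0604]
ee_rot: [-0.676, 0.208, -0.208, 0.676]
ft_force: [-6.2, -0.6, 9.6]
grip_width: 0.585
```

>>> arm_command:
  commands:
    - [[0, 0, -0.1, 0, 0, 0], [0, 0, -0.2, 0, 0, 0], [0, 0, -0.2, 0, 0, 0]]

```text
clock: 26.25
position: [0.5425, -0.0122, 0.0585]
ee_rot: [-0.676, 0.208, -0.208, 0.676]
ft_force: [-7.2, -0.7, 9.6]
grip_width: 0.584
```

>>> arm_command:
  commands:
    - [[-0.05, 0, -0.1, 0, 0, 0], [-0.05, 0, -0.2, 0, 0, 0], [-0.05, 0, -0.2, 0, 0, 0]]

```text
clock: 26.55
position: [0.5425, -0.0122, 0.0567]
ee_rot: [-0.676, 0.208, -0.208, 0.676]
ft_force: [-5.4, 0.1, 9.8]
grip_width: 0.579
```

>>> arm_command:
  commands:
    - [[0, 0, -0.1, 0, 0, 0], [0, 0, -0.1, 0, 0, 0]]

```text
clock: 26.75
position: [0.5425, -0.0122, 0.0559]
ee_rot: [-0.676, 0.208, -0.208, 0.676]
ft_force: [-6.3, 0.9, 12.6]
grip_width: 0.586
```

>>> arm_command:
  commands:
    - [[0, 0, -0.1, 0, 0, 0], [0, 0, -0.1, 0, 0, 0]]

```text
clock: 26.95
position: [0.5425, -0.0122, 0.0559]
ee_rot: [-0.675, 0.208, -0.208, 0.676]
ft_force: [-10.5, 0.5, 23.7]
grip_width: 0.585
```

>>> arm_command:
  commands:
    - [[0, 0, -0.05, 0, 0, 0], [0, 0, -0.05, 0, 0, 0]]

```text
clock: 27.15
position: [0.5426, -0.0122, 0.0558]
ee_rot: [-0.675, 0.208, -0.208, 0.676]
ft_force: [-13.7, -0.3, 28.5]
grip_width: 0.585
```

>>> arm_command:
  commands:
    - [[-0.05, 0, 0.1, 0, 0, 0], [-0.1, 0, 0.2, 0, 0, 0], [-0.1, 0, 0.2, 0, 0, 0]]

```text
clock: 27.45
position: [0.542, -0.0122, 0.0559]
ee_rot: [-0.676, 0.208, -0.208, 0.676]
ft_force: [0.0, 0.1, 8.9]
grip_width: 0.584
```

>>> arm_command:
  commands:
    - [[0, 0, 0, 0, 0, 0], [0, 0, 0, 0, 0, 0], [0, 0, 0, 0, 0, 0], [0, 0, 0, 0, 0, 0], [0, 0, 0, 0, 0, 0]]
  claw: 8

```text
clock: 27.95
position: [0.5406, -0.0123, 0.0545]
ee_rot: [0.676, -0.209, 0.207, -0.676]
ft_force: [-0.4, -0.3, 0.2]
grip_width: 0.936
```

```bash
python3 look2.py m29.png .078
```

```text
27.95 [ 0.5406 -0.0123  0.0545] [-0.43 -0.33  0.17] [-0.001  0.006 -0.013] 0.9362499961961807
526 [ 0.5441 -0.0125  0.088 ] ((0.5441905856132507, -0.011926225386559963), 0.052796389907598495)
[-0.0022 -0.0036  0.0876]
```

View pics/m29.png

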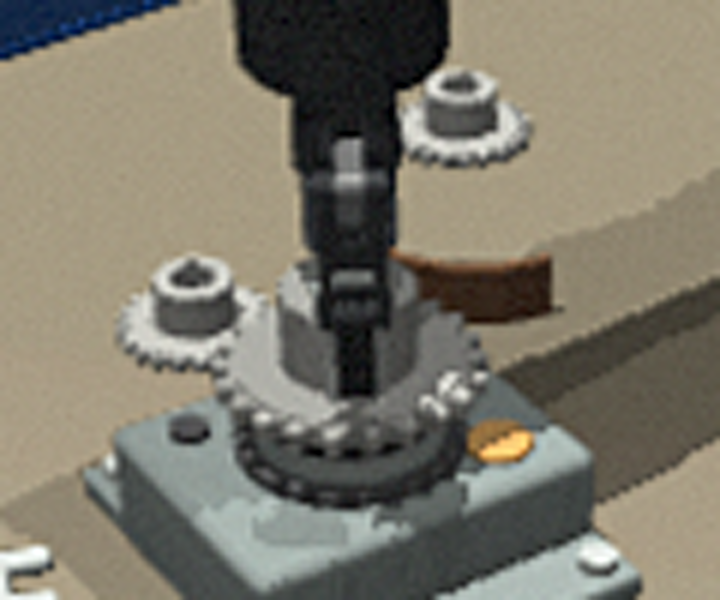

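>>> arm_command:
  commands:
    - [[0.1, 0, 1, 0, 0, 0], [0.1, 0, 4, 0, 0, 0], [0.1, 0, 8, 0, 0, 0], [0.1, 0, 12, 0, 0, 0], [0, 3, 15, 0, 0, 0], [-3, 8, 15, 0, 0, 0], [-6, 13, 15, 0, 0, 0], [-9, 18, 15, 0, 0, 0], [-12, 23, 15, 0, 0, 0], [-14, 28, 15, 0, 0, 0], [-14, 28, 15, 0, 0, 0], [-14, 28, 15, 0, 0, 0]]

```text
clock: 29.2
position: [0.3978, 0.2727, 0.2056]
ee_rot: [-0.676, 0.206, -0.204, 0.677]
ft_force: [0.5, -0.2, 0.6]
grip_width: 0.93
```

```bash
python3 look2.py m30.png .078; python3 - <<'E'
from h import *
b=shot('top','m31.png');a=shot('scene','m33.png')
cv2.imwrite('pics/m32.png',np.hstack([cv2.resize(a['pixels'][180:250,270:340],(400,400),interpolation=cv2.INTER_CUBIC),cv2.resize(b['pixels'][150:220,300:370],(400,400),interpolation=cv2.INTER_CUBIC)]))
P=cloud(b).reshape(-1,3)
for nm,lo,hi,r in(('boss',.116,.1215,.03),('shaft',.1215,.13,.02),('plate',.084,.093,.06)):
    Q=P[(np.hypot(P[:,0]-.5438,P[:,1]+.0122)<r)&(P[:,2]>lo)&(P[:,2]<hi)]
    print(nm,len(Q),np.median(Q,0),(Q.min(0)+Q.max(0))/2)
E
```

```text
29.2 [0.3978 0.2727 0.2056] [ 0.5  -0.17  0.57] [-0.031 -0.004 -0.045] 0.9297645290262223
561 [ 0.5436 -0.0099  0.0879] ((0.5444269776344299, -0.010930873453617096), 0.05332757905125618)
[-0.0009 -0.0043  0.0877]
boss 345 [ 0.5432576  -0.01098336  0.11913495] [ 0.54329369 -0.01254266  0.11879532]
shaft 144 [ 0.54305856 -0.01352171  0.12345408] [ 0.54364674 -0.01287324  0.1241636 ]
plate 1151 [ 0.53886462 -0.01137711  0.08710857] [ 0.5437004  -0.01193144  0.08825362]
```

View pics/m32.png

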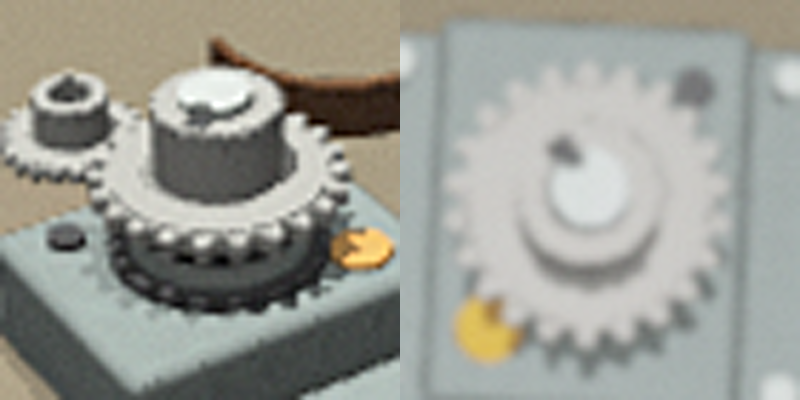

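View pics/m33.png

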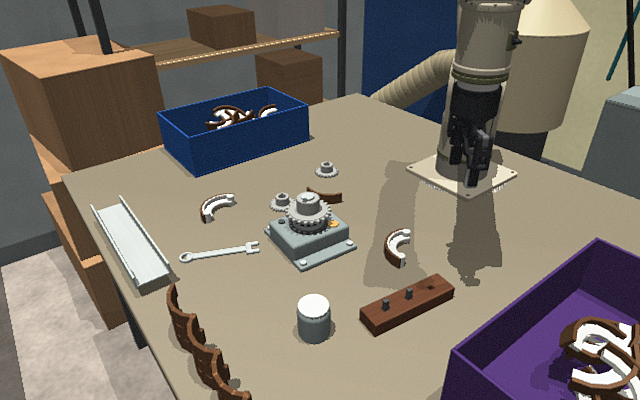

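View pics/m31.png

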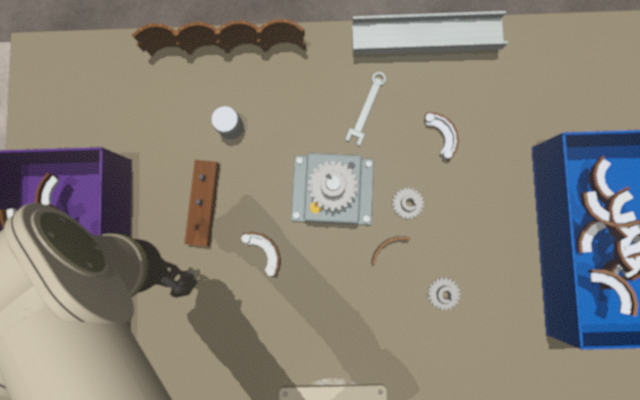

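```bash
python3 - <<'E'
from workcell import manip
print(manip.hand_in()); print(manip.get_obs()['ft_force'])
E
```

```text
the job is handed in; nothing more can be done
None
the job is handed in; nothing more can be done
```

The sprocket is fitted on the spindle, boss up, with the long key in the slot and the collar pressed down. I handed the job in at about 29 s of the 72 s allowed.

- **Key:** I took the long key from the rack, found the slot turned about 30° from the world x axis, and lowered the key to the pocket floor. It met a firm stop at the expected height (about 13 N).
- **Sprocket:** I turned the largest sprocket so its keyway lay over the key. It slid down freely past the key and pushed the collar down at about 10 N on the wrist sensor. It stopped hard at the expected height, where the last push read 28.5 N down plus about 14 N sideways. I then let go and backed off.

Last checks:
- **Sprocket height:** The sprocket's plate top is at 87 to 88 mm, which puts its underside at about 77 to 78 mm. The shoulder is at 78 mm.
- **Boss and shaft:** The boss top is at about 119 mm and the shaft top at 124 mm, close to the 4 mm difference given.
- **Level and centred:** The sprocket lies level, and its keyway shows the dark key. The top camera puts its centre within about 1 mm of the spindle axis; in the final picture the scene camera was 1 to 2 mm off in y.
- **Everything else:** By eye in the last pictures, the short keys and other parts look unmoved and the arm is clear.

What disagreed:
- **Fingertip position:** The cameras put the fingertips about 32 mm above the reported TCP. My first try at the key therefore closed on air, and two more grips held too little of it. During the second I lifted the key about 2 cm and set it back in its hole.
- **Sensor angles:** The two cameras differed by 1 to 3° on the slot's angle, and that made no difference to the fit.

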